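# Put the diamond hones back in their slide-lid case

### The arm

A 6-joint arm with a two-finger parallel gripper is mounted at the origin on the work surface. World frame = base frame: x ahead of the robot, y to its left, z up, the work surface at z = 0. Lengths are in m, angles in rad, forces in N, time in s.
With the tool pointing down it reaches from about 0.35 to 0.775 m from the base axis. Payload 7.3 kg.
Tool frame: the origin (TCP) lies midway between the tips of the shut fingers; the grasp point (between the pads) lies 19 mm behind it; y points along the fingers, x is the direction in which the jaws open and shut, and the axes are right-handed (so a half turn about y gives the same grasp; the last joint's range is limited). The gripper opens to 92 mm and grips with 3 to 60 N. Pads are 19 mm wide; open, the fingers measure 130 mm over their backs; the gripper's body (75 mm by 190 mm) begins 47 mm behind the grasp point.
Start: joints at [-1.311, 0.342, 1.524, -0, 1.275, -0.146], TCP at [0.207, -0.482, 0.227] pointing down, gripper open.
Joint ranges: [-2.53, 2.53], [-0.77, 2.02], [0.04, 2.7], [-1, 4.14], [0.28, 2.66], [-3.11, 3.11]. Speed limits (rad/s): [2.57, 2.57, 3.14, 3.14, 3.14, 3.14].

### API

Orientations are given as [roll, pitch, yaw] about the fixed x, y, z axes, in that order (R = Rz(yaw) Ry(pitch) Rx(roll)).
In Python, from cell import manip gives the robot as it stands.
- The arm moves only by the shell command python3 -m jog 'ROWS' [FORCE]. ROWS is JSON, a list that holds one entry, the list of rows, each a list of 7 numbers: the turn, a rotation vector about the world's x, y, z in units of 5 degrees (1.0 is 5 degrees), then the shift along the world's x, y, z in units of 50 mm (1.0 is 50 mm), then the closure in counts, from 0 (fully open) to 255 (shut). In form: [[[ax, ay, az, x, y, z, hand], ...]]. A call has 1 to 10 rows; each row shifts and turns the pose as measured when the row begins; what a row does not reach is not made up. A row lasts 1/10 s, in which the tool goes at most 50 mm and 8.59 degrees, less where a joint would pass 70% of its speed; a pose out of reach is approached as far as the arm can. A call is refused whole if a number of a shift passes 1 or a number of a turn 1, either way. A call with a gripper value outside its range is refused whole. The fingers move at their own pace and stop on an object; FORCE is the grip in N (left out, the last holds). Time passes only in rows, so rows that do not move let the fingers close. It gives the time, the measured TCP pose, the force and the opening at its end, in the units of the state.
- manip.read_state(): the state, without advancing time (a new reading comes with each control period).
- manip.camera(name): name is "scene" or "top"; returns a dict with "frame" (480x640x3 uint8, blue, green, red), "depth" (480x640 float32, m along the optical axis (not along the pixel's ray), 0 where there is no reading), "intrinsics" (3x3 intrinsics, pixels), "xyz" and "rotation" of the camera in the world. Camera axes: x right, y up, looking along -z (the intrinsics and any distortion apply to the point x, -y, -z); pixel columns grow to the right and rows downward; lengths in m; the calibration is good to about 2 mm. A picture is of the moment at which its call begins.
- manip.close_job(): hands the job in, once; it reports no verdict.
The state is a dict: "clock": time; "joint_pos": joint angles; "qd": joint speeds; "joint_torque": joint torques, N m; "tcp_pos": TCP position; "tcp_rot": TCP orientation; "force": force on the tool from outside, world axes, zero at the start; "ft_torque": the same for the moment, N m; "gripper_width": finger opening in m.
Only numpy, scipy, OpenCV 4.12 (cv2) and the standard library are available. Lean on these libraries where they do the work, as an engineer would, in place of code of your own. Each camera call takes 0.05 s, during which the arm holds its last target.

### The job

Tidy the sharpening hones away: slide the lid off their case and set it aside flat on the bench, lay every hone that is out flat and square in the pocket of its own colour, then put the lid back on its rails and slide it fully home until its spring tab clicks down behind the front wall. Leave the mug, the chisel and the drill where they are.

Things in the scene. Friction and masses are not known exactly. Their poses are not given: they have to be found in the camera images.
- case: Dark case for four hones, fixed to the bench, 136 (x) by 180 (y) by 37 mm tall. Origin: centre of its underside; z up; x = the way the lid slides HOME (front end at -x, towards the robot at yaw 0). Lid rests on the flat tops of the two side walls (rails), 26 mm up, inner edges 75 mm from the middle line. Rear wall, inner face at x = +62 mm, is the lid's stop.
- rail_mid (a point): Point of the case on its middle line at rail height, 26 mm above its underside; the lid's plate underside is here when home. Axes as the case. Along the outside of the rails stand guides, 37 mm tall: 2 mm of play each side of the lid in the rear half, 3.5 mm in the front half (x below +14 mm).
- lip_mouth (a point): Point of the case at x = +10 mm, on the middle line, 32.7 mm up: level with the mouth of the lips. From here to the rear wall a lip covers each edge of the lid, 75 mm and more from the middle line, underside 32.7 mm and top 37 mm above the case's underside, flared at the mouth. In front of this point nothing covers the rails: the lid can be lifted off or laid on from above.
- front_ledge (a point): Middle of the top of the case's front wall (6 mm thick, case x -68 to -62 mm, top 25.5 mm above the underside): the ledge the lid's tab rides over and clicks behind. Axes as the case.
- pocket_blue (a point): Centre of the blue floor of the blue hone's pocket, 6 mm above the case's underside; axes as the case. 66 (x) by 30 (y) at the floor, 6 mm deep; grey rims 6 mm wide, upright for 3 mm, then roof-shaped (45 degrees) to crests 12 mm above the underside. Pockets 36 mm apart; from +y to -y: blue, green, yellow, red. Finger room beyond the ends: front and rear walls 62 mm from the pocket's centre.
- pocket_green (a point): Centre of the green floor of the green hone's pocket, 6 mm above the case's underside; axes as the case. 66 (x) by 30 (y) at the floor, 6 mm deep; grey rims 6 mm wide, upright for 3 mm, then roof-shaped (45 degrees) to crests 12 mm above the underside. Pockets 36 mm apart; from +y to -y: blue, green, yellow, red. Finger room beyond the ends: front and rear walls 62 mm from the pocket's centre.
- pocket_yellow (a point): Centre of the yellow floor of the yellow hone's pocket, 6 mm above the case's underside; axes as the case. 66 (x) by 30 (y) at the floor, 6 mm deep; grey rims 6 mm wide, upright for 3 mm, then roof-shaped (45 degrees) to crests 12 mm above the underside. Pockets 36 mm apart; from +y to -y: blue, green, yellow, red. Finger room beyond the ends: front and rear walls 62 mm from the pocket's centre.
- pocket_red (a point): Centre of the red floor of the red hone's pocket, 6 mm above the case's underside; axes as the case. 66 (x) by 30 (y) at the floor, 6 mm deep; grey rims 6 mm wide, upright for 3 mm, then roof-shaped (45 degrees) to crests 12 mm above the underside. Pockets 36 mm apart; from +y to -y: blue, green, yellow, red. Finger room beyond the ends: front and rear walls 62 mm from the pocket's centre.
- lid_grip (a point): Centre of the black grip bar, 12 (x) by 70 (y) by 18 mm high, on the loose grey lid (0.17 kg). Plate 160 mm (y) by 5 mm thick, from 67 mm behind to 62 mm ahead (+x, leading edge) of this point; plate underside 14 mm below it, bar top 9 mm above it. z up out of the lid. Home: over the case's centre, 40 mm above its underside, x axes together.
- lid_lead (a point): Middle of the lid's leading edge, underside, 62 mm ahead of the grip bar; axes as the lid. The lid starts on the rails, 22 to 42 mm short of home, covering the pockets. It is clear of the lips when 52 mm or more short of home, and lies steadily on the rails when 55 mm short. The bench to the right of the case (-y) is free for setting it down, up to the drill.
- tab (a joint): Orange spring tab of the lid, 36 mm wide, hinged 28 mm behind the grip bar: 0 rad = down, positive = bent up. Its nose, 60 mm behind the bar, hangs 4 mm below the plate; it meets the front wall about 16 mm short of home, rides up over it (about 0.12 rad, a few N of push) and snaps down behind it about 2 mm short of home. On the bench it is pressed up a little.
- hone_blue_mid (a point): Centre of the loose blue diamond hone (may be absent): blue plastic block with like steel faces above and below (either may be up), 62 (x) by 26 (y) by 14 mm (z), 60 g. In its pocket this point is 13 mm above the case's underside and the upper 8 mm stand above the rims, so hold it by its ends, not lower than the upper half.
- hone_green_mid (a point): Centre of the loose green diamond hone (may be absent): green plastic block with like steel faces above and below (either may be up), 62 (x) by 26 (y) by 14 mm (z), 60 g. In its pocket this point is 13 mm above the case's underside and the upper 8 mm stand above the rims, so hold it by its ends, not lower than the upper half.
- hone_yellow_mid (a point): Centre of the loose yellow diamond hone (may be absent): yellow plastic block with like steel faces above and below (either may be up), 62 (x) by 26 (y) by 14 mm (z), 60 g. In its pocket this point is 13 mm above the case's underside and the upper 8 mm stand above the rims, so hold it by its ends, not lower than the upper half.
- hone_red_mid (a point): Centre of the loose red diamond hone (may be absent): red plastic block with like steel faces above and below (either may be up), 62 (x) by 26 (y) by 14 mm (z), 60 g. In its pocket this point is 13 mm above the case's underside and the upper 8 mm stand above the rims, so hold it by its ends, not lower than the upper half.
- mug: White mug, 80 mm across, 90 mm tall, a bystander; origin at the centre of its base.
- chisel: Wooden-handled chisel lying on the bench beyond the case, 260 mm long (x), a bystander; origin near its middle at bench height.
- drill: Green cordless drill standing on its battery, 200 mm tall, 190 mm long, a bystander on the right; origin at the centre of its base.
Not all that is in view belongs to the job. Of the things that look like the part that bears hone_yellow_mid, take the one that is farthest from the robot's base at the start. Of the things that look like the part that bears hone_blue_mid, the smaller one is meant.

How it is judged:
On the way, in this order (a step that is already met when the one before it is completed fails the run):
1. the lid is off the case and lies on the bench (horizontal distance between lid_grip and case above 0.125 m and height (world z) of lid_grip below 0.03 m), for 0.2 s.
2. every hone that is there lies flat in the pocket of its colour (horizontal distance between hone_blue_mid and pocket_blue below 0.0045 m and z of each of hone_blue_mid, hone_green_mid, hone_yellow_mid, hone_red_mid in the frame of case below 0.0155 m and angle between the z axis of each of hone_blue_mid, hone_green_mid, hone_yellow_mid, hone_red_mid and the z axis of case, either way round below 0.06 rad and angle between the x axis of each of hone_blue_mid, hone_green_mid, hone_yellow_mid, hone_red_mid and the x axis of case, either way round below 0.15 rad and horizontal distance between hone_green_mid and pocket_green below 0.0045 m and horizontal distance between hone_yellow_mid and pocket_yellow below 0.0045 m and horizontal distance between hone_red_mid and pocket_red below 0.0045 m), for 0.2 s.
3. the lid is slid home on its rails and the tab has clicked down (x of lid_grip in the frame of case between -0.0035 and 0.0035 m and y of lid_grip in the frame of case between -0.005 and 0.005 m and z of lid_grip in the frame of case between 0.0375 and 0.0425 m and angle between the z axis of lid_grip and the z axis of case, either way round below 0.05 rad and value of joint tab below 0.04 rad), for 0.2 s.
At the end, for the whole second after the job is handed in: Every hone present lies in the pocket of its own colour (within 4.5 mm of its centre, at most 2.5 mm high, flat within 0.06 rad, square within 0.15 rad, either face up); the lid lies under the lips within 3.5 mm of home with its tab down (below 0.04 rad); all released (all of step 2 and all of step 3); the robot touches nothing.
It fails at once if the mug is shifted by more than 3 cm (distance of mug from where it was at the start of the episode above 0.03 m).
It fails at once if the chisel is shifted by more than 3 cm (distance of chisel from where it was at the start of the episode above 0.03 m).
It fails at once if the drill is shifted by more than 3 cm (distance of drill from where it was at the start of the episode above 0.03 m).
Of hone_blue, hone_green, hone_yellow, hone_red only 3 to 4 are there at a start; the rules pass over those that are not, and their reading is None.
At some moment in a run one of hone_blue, hone_green, hone_yellow, hone_red may be knocked a few centimetres aside while the robot is not near it.
Once in a run the grip may slacken for a moment while it holds something.
It also fails if it takes over 210 s, if anything falls off the work surface, if the arm or the gripper's body presses on something with over 40 N, if the wrist force passes 120 N, or if a joint passes its speed limit or range.

## Working session

There is one attempt and no reset: what is moved stays moved. The work goes in short steps, Python scripts to look and compute and a shell command to move; the robot and the scene stay as the last step left them, time stands still between calls to the robot, and variables do not carry over. Pictures are saved under pics/ and viewed, and the job is handed in when it is done.

```bash
ls; mkdir -p pics
python3 - <<'E'
from cell import manip
import cv2,json
s=manip.read_state(); print(s)
for n in("scene","top"):
    c=manip.camera(n); cv2.imwrite(f"pics/{n}0.png",c["frame"]); print(n,c["intrinsics"],c["xyz"],c["rotation"])
    import numpy as np; np.savez(f"{n}0.npz",**{k:c[k] for k in("frame","depth","intrinsics","xyz","rotation")})
E
```

```text
pics
{'clock': 0.0, 'joint_pos': array([-1.31096969e+00,  3.42719150e-01,  1.52499593e+00, -5.61912870e-06,
        1.27541773e+00, -1.45977329e-01]), 'qd': array([ 4.83876721e-05, -6.04773381e-04,  1.80852464e-03, -2.76059232e-04,
        9.51804821e-04,  2.97543194e-04]), 'joint_torque': array([ 1.36759852e-03, -4.31240237e+01, -2.44217795e+01,  7.19327736e-02,
        5.60179283e-02, -1.36784188e-04]), 'tcp_pos': array([ 0.20717262, -0.4819549 ,  0.22605419]), 'tcp_rot': array([-1.57057761e+00,  1.52455886e-03, -1.16499055e+00]), 'force': array([-0.36673168, -0.09267072,  0.6388249 ]), 'ft_torque': array([-0.04082091,  0.00571429,  0.0508452 ]), 'gripper_width': 0.09188808383524372}
scene [[605.95798954   0.         328.3129989 ]
 [  0.         605.95798954 239.18507301]
 [  0.           0.           1.        ]] [0.88511167 0.53669118 1.17799577] [0.54711703 0.00660765 2.6265097 ]
top [[543.06758449   0.         314.88768258]
 [  0.         543.06758449 250.15142231]
 [  0.           0.           1.        ]] [ 0.4846189  -0.05036096  1.18889412] [ 6.17631453e-02  1.53635249e-03 -1.59812491e+00]
```

View pics/top0.png

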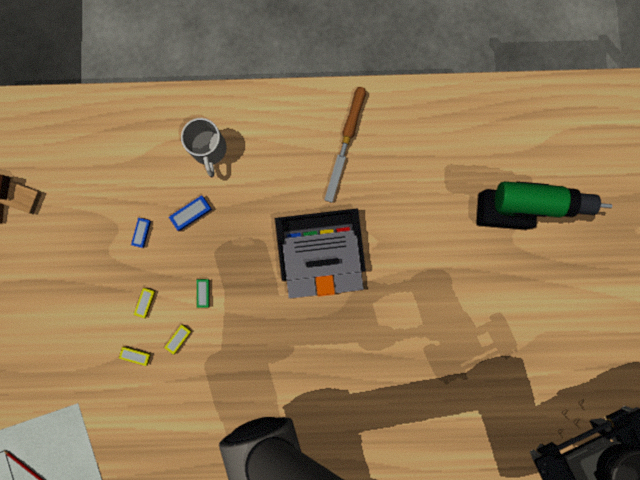

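View pics/scene0.png

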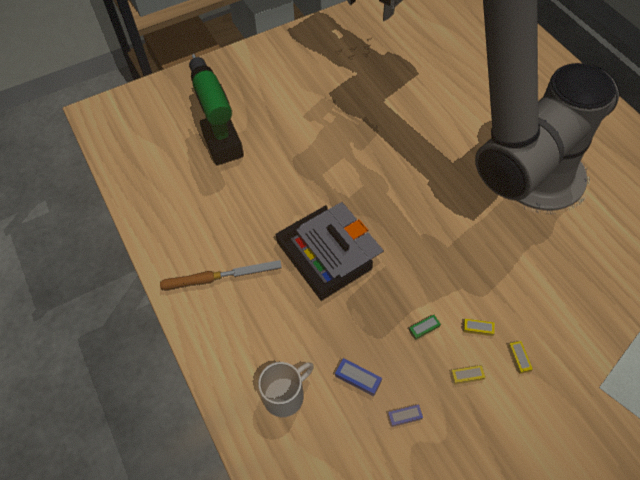

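```bash
cat > h.py <<'E'
import numpy as np,cv2
from scipy.spatial.transform import Rotation as Ro
def load(n): return dict(np.load(n))
def px2w(c,u,v,z):
    K=c["intrinsics"];R=Ro.from_euler('xyz',c["rotation"]).as_matrix()
    d=R@np.array([(u-K[0,2])/K[0,0],-(v-K[1,2])/K[1,1],-1.]);p=c["xyz"]
    return p+d*(z-p[2])/d[2]
def w2px(c,P):
    K=c["intrinsics"];R=Ro.from_euler('xyz',c["rotation"]).as_matrix()
    q=R.T@(np.asarray(P,float)-c["xyz"]);return np.array([K[0,2]+K[0,0]*q[0]/-q[2],K[1,2]-K[1,1]*q[1]/-q[2]])
HUE=dict(blue=(105,130),green=(45,80),yellow=(24,34),red=(0,6))
def hones(c,z=.014,amin=60,up=4):
    """steel window (hole in colour ring) -> centre, angle, size in world"""
    f=cv2.resize(c["frame"],None,fx=up,fy=up,interpolation=cv2.INTER_CUBIC);h=cv2.cvtColor(f,cv2.COLOR_BGR2HSV);out=[]
    for n,(a,b) in HUE.items():
        m=cv2.inRange(h,(a,110,60),(b,255,255))
        m=cv2.morphologyEx(m,cv2.MORPH_CLOSE,np.ones((5,5)))
        cs,hi=cv2.findContours(m,cv2.RETR_CCOMP,cv2.CHAIN_APPROX_NONE)
        for i,k in enumerate(cs):
            if hi[0][i][3]<0 or cv2.contourArea(k)<amin*up*up/2: continue
            pts=np.array([px2w(c,(q[0][0]+.5)/up-.5,(q[0][1]+.5)/up-.5,z)[:2] for q in k],np.float32)
            (x,y),(w,l),_=r=cv2.minAreaRect(pts);bx=cv2.boxPoints(r)
            e=max((bx[1]-bx[0],bx[2]-bx[1]),key=np.linalg.norm)
            ctr=np.array([x,y]);ang=np.degrees(np.arctan2(e[1],e[0]))%180
            out.append((n,ctr.round(4),round(ang,1),np.round(sorted((w,l)),4)))
    return out
E
python3 - <<'E'
from h import *
for n in("top","scene"):
    c=load(n+"0.npz")
    for o in hones(c): print(n,*o,"r",np.linalg.norm(o[1]).round(3))
    f=c["frame"]
    cr=f[190:315,260:385] if n=="top" else f[190:310,260:400]
    cv2.imwrite(f"pics/{n}_case.png",cv2.resize(cr,None,fx=4.5,fy=4.5,interpolation=cv2.INTER_CUBIC))
E
```

```text
top blue [0.6068 0.3291] 164.7 [0.018  0.0517] r 0.69
top blue [0.6473 0.2215] 122.5 [0.0246 0.0724] r 0.684
top green [0.4714 0.1958] 179.1 [0.0184 0.0523] r 0.51
top yellow [0.3406 0.3446] 73.1 [0.0177 0.052 ] r 0.485
top yellow [0.3741 0.251 ] 142.2 [0.0175 0.0515] r 0.451
top yellow [0.4541 0.3226] 159.3 [0.018  0.0519] r 0.557
scene blue [0.6459 0.2186] 122.0 [0.0273 0.0749] r 0.682
scene green [0.4723 0.1963] 179.4 [0.0198 0.0537] r 0.511
scene yellow [0.4553 0.3232] 160.0 [0.0185 0.0527] r 0.558
scene yellow [0.3416 0.3455] 72.7 [0.0178 0.0513] r 0.486
scene yellow [0.3747 0.2522] 142.0 [0.0175 0.0508] r 0.452
```

Run:
```python
from h import *
c=load("top0.npz")
print(c["depth"][250,140:200:6],c["depth"][150,40:50], c["depth"][[245,262,255,293],[330,323,345,325]])
```

```text
[1.1968184 1.1914935 1.1970696 1.1930926 1.1946877 1.1906863 1.1930729
 1.1952378 1.191972  1.1907444] [1.2052968 1.206692  1.2059405 1.1996102 1.2037414 1.2056029 1.2008965
 1.207313  1.2053813 1.2034992] [1.1599765 1.1384317 1.1638623 1.1594282]
```

View pics/top_case.png

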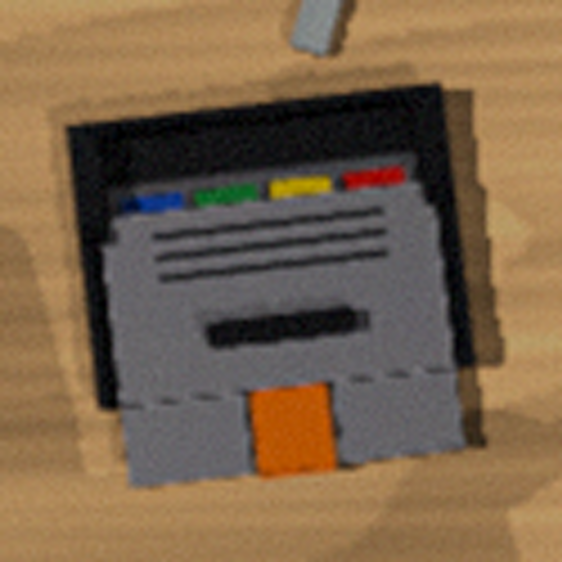

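Run:
```python
from h import *
c=load("top0.npz")
P=lambda u,v,z:px2w(c,260+u/4.5-.39,190+v/4.5-.39,z)
for nm,u,v,z in[("rl",67,127,.037),("rr",440,85,.037),("fl",98,408,.037),("fr",472,365,.037),("barL",207,337,.049),("barR",358,319,.049),("lidFL",130,486,.031),("lidFR",465,447,.031)]:
    print(nm,P(u,v,z).round(4))
a=P(67,127,.037);b=P(440,85,.037);f=P(98,408,.037);g=P(472,365,.037)
print("case c",(a+b+f+g)/4,"yaw",np.degrees(np.arctan2((b-a)[1],(b-a)[0]))+90,np.degrees(np.arctan2((a-f)[1],(a-f)[0])), np.linalg.norm(b-a),np.linalg.norm(a-f))
b=P(358,319,.049)-P(207,337,.049);print(np.degrees(np.arctan2(b[1],b[0]))+90)
l=P(465,447,.031)-P(130,486,.031);print(np.degrees(np.arctan2(l[1],l[0]))+90,np.linalg.norm(l))
# bar by mask: dark pixels
f=cv2.resize(c["frame"],None,fx=6,fy=6,interpolation=cv2.INTER_CUBIC);g=cv2.cvtColor(f,cv2.COLOR_BGR2GRAY)
m=((g<50)*255).astype(np.uint8)
cs,_=cv2.findContours(m,cv2.RETR_LIST,cv2.CHAIN_APPROX_NONE)
for k in cs:
    (x,y),(w,h),an=cv2.minAreaRect(k)
    if 300<x/6<345 and 250<y/6<275 and cv2.contourArea(k)>1500: print(x/6,y/6,w/6,h/6,an,px2w(c,x/6-.4,y/6-.4,.049))
# lid: orange
h=cv2.cvtColor(f,cv2.COLOR_BGR2HSV);m=cv2.inRange(h,(7,200,120),(16,255,255))
cs,_=cv2.findContours(m[1000:1900,1500:2400],cv2.RETR_EXTERNAL,cv2.CHAIN_APPROX_NONE);k=max(cs,key=cv2.contourArea);(x,y),s,an=cv2.minAreaRect(k);print("orange",px2w(c,(x+1500)/6-.4,(y+1000)/6-.4,.031),np.array(s)/6,an)
```

```text
rl [0.6273 0.0337 0.037 ]
rr [ 0.6425 -0.1437  0.037 ]
fl [0.4939 0.0221 0.037 ]
fr [ 0.5093 -0.1545  0.037 ]
barL [ 0.5255 -0.0302  0.049 ]
barR [ 0.532  -0.1009  0.049 ]
lidFL [0.4568 0.0083 0.031 ]
lidFR [ 0.4708 -0.1504  0.031 ]
case c [ 0.56824448 -0.06057857  0.037     ] yaw 4.886410002177328 4.955137667957619 0.17802495627347895 0.13387330396823557
5.2315223932317
5.055673755542941 0.15932789756152305
323.677001953125 262.59157307942706 6.352504730224609 36.10897318522135 83.54118347167969 [ 0.52932647 -0.06745592  0.049     ]
orange [ 0.48059875 -0.06928092  0.031     ] [19.37029902 17.40317027] 83.33334350585938
```

```bash
python3 -m jog '[[[0,0,1,0.45,0.55,0,0],[0,0,1,0.45,0.55,0,0],[0,0,1,0.45,0.55,0,0],[0,0,1,0.45,0.55,0,0],[0,0,1,0.45,0.55,0,0],[0,0,1,0.45,0.55,0,0],[0,0,1,0.45,0.55,0,0],[0,0,1,0.45,0.55,0,0],[0,0,1,0.45,0.55,0,0],[0,0,1,0.45,0.55,0,0]]]' 30
```

```text
clock: 1.1
tcp_pos: [0.4349, -0.1975, 0.2224]
tcp_rot: [-1.57, 0.008, -0.267]
force: [0.9, -0.5, -0.6]
gripper_width: 0.0917
```

```bash
python3 -m jog '[[[0,0,1,0.4,0.5,-0.4,0],[0,0,1,0.4,0.5,-0.4,0],[0,0,1,0.4,0.5,-0.4,0],[0,0,1,0.4,0.5,-0.4,0],[0,0,0,0.3,0.5,0,0],[0,0,0,0,0,0,100],[0,0,0,0,0,0,100]]]' 30
cat > st.py <<'E'
from cell import manip
from scipy.spatial.transform import Rotation as Ro
import numpy as np
def pose():
    s=manip.read_state();R=Ro.from_euler('xyz',s["tcp_rot"]).as_matrix()
    yaw=np.degrees(np.arctan2(R[1,0],R[0,0]));
    # tilt: rotvec taking tool y to -z (world)
    t=np.cross(R[:,1],[0,0,-1])*180/np.pi/5
    print(f't {s["clock"]:.2f} p {s["tcp_pos"].round(4)} jawyaw {yaw:.2f} tiltfix(units) {t.round(3)} F {s["force"].round(1)} w {s["gripper_width"]:.4f}')
    return s["tcp_pos"],yaw,t
def goto(x,y,z,yaw):
    p,w,t=pose();d=(np.array([x,y,z])-p)*20;a=(yaw-w+90)%180-90
    print("need turn",t.round(3)[:2],round(a/5,3),"shift units",d.round(3))
E
python3 -c "
import st;st.goto(.530,-.0654,.035,5)"
```

```text
clock: 1.8
tcp_pos: [0.5339, -0.0628, 0.1369]
tcp_rot: [-1.568, 0.01, 0.106]
force: [0.3, -1.4, 0.7]
gripper_width: 0.0802
t 1.80 p [ 0.5339 -0.0628  0.1369] jawyaw 6.08 tiltfix(units) [-0.019 -0.118 -0.   ] F [ 0.3 -1.4  0.7] w 0.0802
need turn [-0.019 -0.118] -0.216 shift units [-0.077 -0.051 -2.038]
```

```bash
python3 -m jog '[[[0,-0.12,-0.2,-0.08,-0.05,-0.7,150],[0,0,0,0,0,-0.7,170],[0,0,0,0,0,-0.5,170],[0,0,0,0,0,0,170],[0,0,0,0,0,0,170]]]' 30; python3 -c "
import st;st.goto(.530,-.0654,.034,5)"
```

```text
clock: 2.3
tcp_pos: [0.5293, -0.0698, 0.042]
tcp_rot: [-1.572, -0.005, 0.083]
force: [0.4, -0.5, 0.3]
gripper_width: 0.0407
t 2.30 p [ 0.5293 -0.0698  0.042 ] jawyaw 4.78 tiltfix(units) [0.007 0.06  0.   ] F [ 0.4 -0.5  0.3] w 0.0407
need turn [0.007 0.06 ] 0.044 shift units [ 0.015  0.088 -0.161]
```

```bash
python3 -m jog '[[[0,0.06,0,0,0.09,-0.15,170],[0,0,0,0,0,0,230],[0,0,0,0,0,0,255],[0,0,0,0,0,0,255],[0,0,0,0,0,0,255],[0,0,0,0,0,0,255],[0,0,0,0,0,0,255]]]' 30; python3 -c "
import st;st.pose()"
```

```text
clock: 3.0
tcp_pos: [0.5316, -0.0663, 0.0387]
tcp_rot: [-1.574, -0.007, 0.083]
force: [-0.6, 0.1, -1.2]
gripper_width: 0.0112
t 3.00 p [ 0.5316 -0.0663  0.0387] jawyaw 4.74 tiltfix(units) [0.031 0.077 0.   ] F [-0.6  0.1 -1.2] w 0.0112
```

```bash
python3 -m jog '[[[0,0,0,0,0,0,200],[0,0.07,0,0,0,0,200],[0,0,0,0,0,-0.1,200],[0,0,0,0,0,0,200],[0,0,0,0,0,0,255],[0,0,0,0,0,0,255],[0,0,0,0,0,0,255],[0,0,0,0,0,0,255]]]' 40; python3 -c "
import st;st.pose()"
```

```text
clock: 3.8
tcp_pos: [0.5319, -0.0664, 0.0335]
tcp_rot: [-1.574, -0.0, 0.083]
force: [0.4, -0.5, -0.3]
gripper_width: 0.0113
t 3.80 p [ 0.5319 -0.0664  0.0335] jawyaw 4.74 tiltfix(units) [0.033 0.008 0.   ] F [ 0.4 -0.5 -0.3] w 0.0113
```

```bash
python3 -m jog '[[[0,0,0,-0.1,-0.01,0,255],[0,0,0,-0.12,-0.01,0,255],[0,0,0,-0.12,-0.01,0,255],[0,0,0,-0.12,-0.01,0,255],[0,0,0,-0.05,-0.005,0,255],[0,0,0,0,0,0,255]]]'; python3 -c "
import st;st.pose()"
```

```text
clock: 4.4
tcp_pos: [0.5036, -0.0687, 0.0335]
tcp_rot: [-1.574, -0.0, 0.083]
force: [0.3, -0.5, -2.4]
gripper_width: 0.0118
t 4.40 p [ 0.5036 -0.0687  0.0335] jawyaw 4.73 tiltfix(units) [0.031 0.005 0.   ] F [ 0.3 -0.5 -2.4] w 0.0118
```

```bash
python3 -m jog '[[[0,0,0,0,0,0.2,255],[0,0,0,0,0,0.4,255],[0,0,0,0,0,0.4,255],[0,0,0,0,0,0.4,255],[0,0,0,0,0,0,255]]]'
python3 - <<'E'
import st;st.pose()
from cell import manip
import cv2
c=manip.camera("scene");cv2.imwrite("pics/lift1.png",c["frame"])
E
```

```text
clock: 4.9
tcp_pos: [0.5029, -0.0686, 0.1073]
tcp_rot: [-1.573, 0.002, 0.082]
force: [0.2, 0.1, -1.2]
gripper_width: 0.0118
t 4.90 p [ 0.5029 -0.0686  0.1073] jawyaw 4.73 tiltfix(units) [ 0.026 -0.017  0.   ] F [ 0.2  0.1 -1.2] w 0.0118
```

View pics/lift1.png

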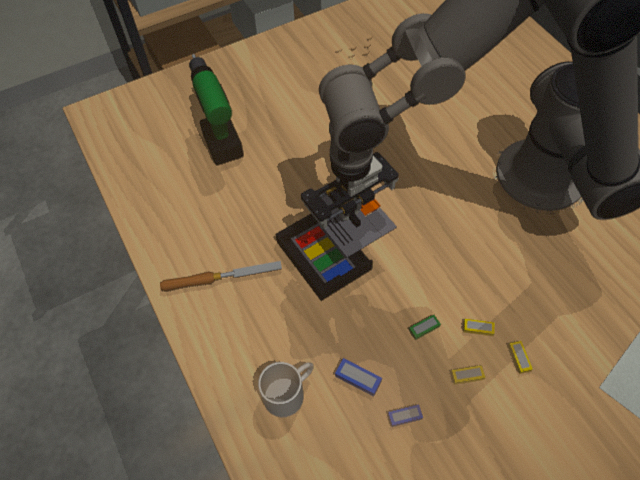

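```bash
python3 -m jog '[[[0,0,0,0.03,-0.3,0.05,255],[0,0,0,0.03,-0.5,0,255],[0,0,0,0.03,-0.5,0,255],[0,0,0,0.03,-0.5,0,255],[0,0,0,0.03,-0.5,0,255],[0,0,0,0.03,-0.5,0,255],[0,0,0,0.03,-0.5,0,255],[0,0,0,0.03,-0.4,0,255],[0,0,0,0,-0.3,0,255],[0,0,0,0,0,0,255]]]'; python3 -c "
import st;st.goto(.52,-.275,.011,4.7)"
```

```text
clock: 5.95
tcp_pos: [0.508, -0.2818, 0.0982]
tcp_rot: [-1.565, 0.018, 0.083]
force: [0.2, -0.1, -1.8]
gripper_width: 0.0115
t 5.95 p [ 0.508  -0.2818  0.0982] jawyaw 4.76 tiltfix(units) [-0.052 -0.212 -0.   ] F [ 0.2 -0.1 -1.8] w 0.0115
need turn [-0.052 -0.212] -0.012 shift units [ 0.239  0.136 -1.744]
```

```bash
python3 -m jog '[[[-0.05,-0.21,0,0.1,0.05,-0.4,255],[0,0,0,0,0,-0.4,255],[0,0,0,0,0,-0.4,255],[0,0,0,0,0,-0.2,255],[0,0,0,0,0,-0.1,255],[0,0,0,0,0,0,255]]]'; python3 -c "
import st;st.goto(.52,-.275,.011,4.7)"
```

```text
clock: 6.55
tcp_pos: [0.5118, -0.2764, 0.0193]
tcp_rot: [-1.567, 0.002, 0.084]
force: [0.3, -0.1, -1.3]
gripper_width: 0.0113
t 6.55 p [ 0.5118 -0.2764  0.0193] jawyaw 4.79 tiltfix(units) [-0.038 -0.027 -0.   ] F [ 0.3 -0.1 -1.3] w 0.0113
need turn [-0.038 -0.027] -0.018 shift units [ 0.165  0.028 -0.165]
```

```bash
python3 -m jog '[[[0,0,0,0,0,-0.1,255],[0,0,0,0,0,-0.08,255],[0,0,0,0,0,-0.05,255],[0,0,0,0,0,0,255]]]'; python3 -c "
import st;st.goto(.52,-.275,.009,4.7)"
```

```text
clock: 6.95
tcp_pos: [0.5132, -0.2769, 0.0092]
tcp_rot: [-1.57, -0.001, 0.084]
force: [-0.2, -0.0, -2.0]
gripper_width: 0.0116
t 6.95 p [ 0.5132 -0.2769  0.0092] jawyaw 4.82 tiltfix(units) [-0.012  0.012  0.   ] F [-0.2 -0.  -2. ] w 0.0116
need turn [-0.012  0.012] -0.023 shift units [ 0.136  0.037 -0.005]
```

```bash
python3 -m jog '[[[0,0,0,0,0,-0.03,230],[0,0,0,0,0,0,180],[0,0,0,0,0,0,150],[0,0,0,0,0,0,150],[0,0,0,0,0,0.3,120],[0,0,0,0,0,0.8,0],[0,0,0,-0.5,0,0.8,0],[0,0,0,-0.6,0.6,0.5,0],[0,0,0,-0.6,0.6,0.2,0],[0,0,0,0,0,0,0]]]'
python3 - <<'E'
import st;st.pose()
from h import *
from cell import manip
for n in("top","scene"):
    c=manip.camera(n);np.savez(n+"1.npz",**c)
    for o in hones(c):print(n,*o)
    cv2.imwrite(f"pics/{n}1.png",c["frame"])
    if n=="top": cv2.imwrite("pics/case1.png",cv2.resize(c["frame"][190:315,260:385],None,fx=4.5,fy=4.5,interpolation=cv2.INTER_CUBIC))
E
```

```text
clock: 7.95
tcp_pos: [0.4256, -0.216, 0.1425]
tcp_rot: [-1.572, -0.003, 0.083]
force: [-0.4, -0.8, -0.9]
gripper_width: 0.079
t 7.95 p [ 0.4256 -0.216   0.1425] jawyaw 4.76 tiltfix(units) [0.01  0.036 0.   ] F [-0.4 -0.8 -0.9] w 0.0790
top blue [0.6068 0.329 ] 164.6 [0.018  0.0519]
top blue [0.6473 0.2215] 122.5 [0.0246 0.0724]
top green [0.4714 0.1958] 179.1 [0.0184 0.0523]
top yellow [0.3407 0.3446] 72.9 [0.0178 0.052 ]
top yellow [0.3737 0.2508] 142.2 [0.018  0.0516]
top yellow [0.4541 0.3226] 159.4 [0.0179 0.0519]
scene blue [0.6458 0.2186] 122.1 [0.0272 0.0753]
scene green [0.4721 0.1961] 179.3 [0.02   0.0539]
scene yellow [0.4553 0.3231] 159.9 [0.0187 0.0526]
scene yellow [0.3414 0.3455] 72.9 [0.0174 0.0515]
scene yellow [0.3745 0.2524] 142.0 [0.0187 0.0513]
```

View pics/top1.png

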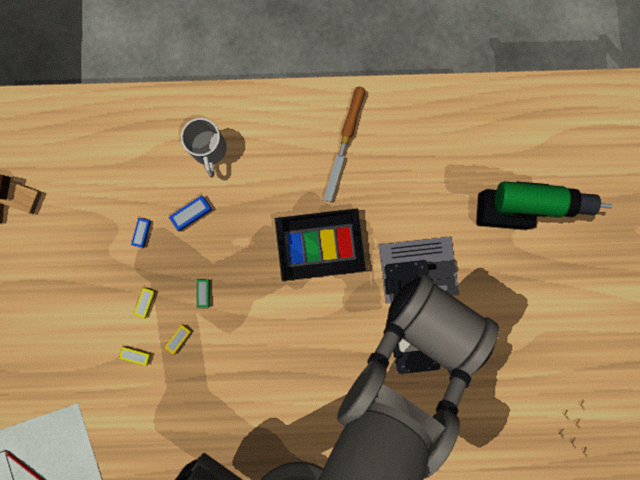

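View pics/case1.png

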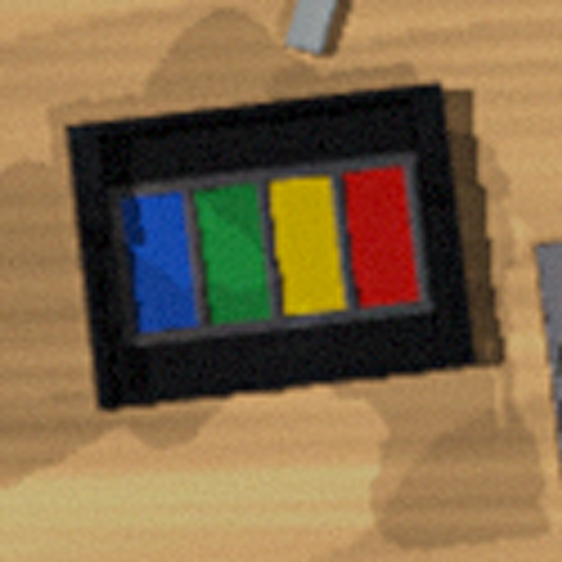

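```bash
cat >> h.py <<'E'
def pockets(c,z=.006,roi=(260,190,385,315),up=6):
    x0,y0,x1,y1=roi
    f=cv2.resize(c["frame"][y0:y1,x0:x1],None,fx=up,fy=up,interpolation=cv2.INTER_CUBIC);h=cv2.cvtColor(f,cv2.COLOR_BGR2HSV);o={}
    for n,(a,b) in dict(blue=(100,130),green=(45,80),yellow=(20,34),red=(0,6)).items():
        m=cv2.inRange(h,(a,140,35),(b,255,255));cs,_=cv2.findContours(m,cv2.RETR_EXTERNAL,cv2.CHAIN_APPROX_NONE)
        if not cs: continue
        k=max(cs,key=cv2.contourArea)
        pts=np.array([px2w(c,(q[0][0]+.5)/up-.5+x0,(q[0][1]+.5)/up-.5+y0,z)[:2] for q in k],np.float32)
        (x,y),(w,l),_=r=cv2.minAreaRect(pts);bx=cv2.boxPoints(r);e=max((bx[1]-bx[0],bx[2]-bx[1]),key=np.linalg.norm)
        o[n]=(np.array([x,y]),(np.degrees(np.arctan2(e[1],e[0]))+90)%180-90,sorted((w,l)))
    return o
E
python3 - <<'E'
from h import *
for n,roi in(("top",(260,190,385,315)),("scene",(260,190,400,310))):
    o=pockets(load(n+"1.npz"),roi=roi)
    for k,v in o.items():print(n,k,v[0].round(4),round(v[1],1),np.round(v[2],4))
    d=(o["red"][0]-o["green"][0])if "red" in o else 0
    print(np.degrees(np.arctan2(d[1],d[0]))+90)
    print("centre",np.mean([v[0] for v in o.values()],0))
E
```

```text
top blue [ 0.5645 -0.0068] 5.3 [0.031  0.0674]
top green [ 0.5671 -0.0428] 5.2 [0.0297 0.0659]
top yellow [ 0.5704 -0.0786] 4.9 [0.0317 0.0671]
top red [ 0.5736 -0.1146] 5.0 [0.031  0.0673]
5.116678640490392
centre [ 0.56889735 -0.06068231]
scene blue [ 0.564  -0.0079] 4.6 [0.0274 0.065 ]
scene green [ 0.5669 -0.0435] 5.5 [0.0273 0.0637]
scene yellow [ 0.5702 -0.0793] 4.9 [0.0304 0.0667]
scene red [ 0.5733 -0.1152] 5.0 [0.0294 0.0666]
5.0783973676266925
centre [ 0.56859353 -0.06146346]
```

```bash
python3 -m jog '[[[0,0,0,0.1,0.4,0,0],[0,0,0,0.1,0.8,0,0],[0,0,0,0.1,0.8,0,0],[0,0,0,0.1,0.8,0,0],[0,0,0,0.1,0.8,0,0],[0,0,-0.4,0.1,0.8,0,0],[0,0,-0.4,0.1,0.8,0,0],[0,0,-0.4,0.1,0.8,0,0],[0,0,0,0.1,0.8,0,0],[0,0,0,0,0.5,0,0]]]' 30; python3 -m jog '[[[0,0,0,0,0,0,0]]]'; python3 -c "
import st;st.goto(.4718,.196,.06,-.8)"
```

```text
clock: 9.05
tcp_pos: [0.4874, 0.1511, 0.1376]
tcp_rot: [-1.579, -0.012, -0.038]
force: [-0.8, 0.4, -0.3]
gripper_width: 0.0918
clock: 9.15
tcp_pos: [0.4885, 0.154, 0.1367]
tcp_rot: [-1.578, -0.012, -0.034]
force: [0.7, -1.1, -0.6]
gripper_width: 0.0916
t 9.15 p [0.4885 0.154  0.1367] jawyaw -1.96 tiltfix(units) [0.088 0.129 0.   ] F [ 0.7 -1.1 -0.6] w 0.0916
need turn [0.088 0.129] 0.233 shift units [-0.333  0.841 -1.534]
```

```bash
python3 -m jog '[[[0.09,0.13,0.23,-0.17,0.42,-0.5,0],[0,0,0,-0.16,0.42,-0.5,0],[0,0,0,0,0,-0.4,0],[0,0,0,0,0,0,0],[0,0,0,0,0,0,0]]]'; python3 -c "
import st;st.goto(.4718,.196,.008,-.8)"
```

```text
clock: 9.65
tcp_pos: [0.477, 0.1955, 0.0625]
tcp_rot: [-1.571, -0.002, -0.014]
force: [0.1, -0.3, 0.8]
gripper_width: 0.0918
t 9.65 p [0.477  0.1955 0.0625] jawyaw -0.79 tiltfix(units) [0.008 0.02  0.   ] F [ 0.1 -0.3  0.8] w 0.0918
need turn [0.008 0.02 ] -0.002 shift units [-0.104  0.01  -1.09 ]
```

```bash
python3 -m jog '[[[0,0.02,0,-0.1,0.01,-0.4,0],[0,0,0,0,0,-0.4,0],[0,0,0,0,0,-0.2,0],[0,0,0,0,0,0,0],[0,0,0,0,0,0,0]]]'; python3 -c "
import st;st.goto(.4718,.196,.008,-.8)"
```

```text
clock: 10.15
tcp_pos: [0.4783, 0.1938, 0.0156]
tcp_rot: [-1.57, -0.009, -0.018]
force: [0.1, -0.2, -0.2]
gripper_width: 0.0917
t 10.15 p [0.4783 0.1938 0.0156] jawyaw -1.05 tiltfix(units) [-0.012  0.107  0.   ] F [ 0.1 -0.2 -0.2] w 0.0917
need turn [-0.012  0.107] 0.049 shift units [-0.129  0.045 -0.152]
```

```bash
python3 -m jog '[[[0,0.1,0.05,-0.13,0.045,-0.13,0],[0,0,0,0,0,0,0],[0,0,0,0,0,0,0]]]'; python3 -c "
import st;st.goto(.4718,.196,.008,-.8)"
```

```text
clock: 10.45
tcp_pos: [0.4728, 0.1963, 0.0108]
tcp_rot: [-1.569, -0.003, -0.014]
force: [1.2, -0.8, 0.6]
gripper_width: 0.0917
t 10.45 p [0.4728 0.1963 0.0108] jawyaw -0.80 tiltfix(units) [-0.023  0.04   0.   ] F [ 1.2 -0.8  0.6] w 0.0917
need turn [-0.023  0.04 ] 0.0 shift units [-0.019 -0.006 -0.055]
```

```bash
python3 -m jog '[[[0,0.04,0,-0.02,0,-0.06,0],[0,0,0,0,0,0,50],[0,0,0,0,0,0,120],[0,0,0,0,0,0,120],[0,0,0,0,0,0,120],[0,0,0,0,0,0,120]]]' 30; python3 -c "
import st;st.goto(.4718,.196,.008,-.8)"
```

```text
clock: 11.05
tcp_pos: [0.472, 0.1966, 0.0082]
tcp_rot: [-1.569, -0.001, -0.013]
force: [0.4, -0.8, -0.8]
gripper_width: 0.0616
t 11.05 p [0.472  0.1966 0.0082] jawyaw -0.77 tiltfix(units) [-0.026  0.01   0.   ] F [ 0.4 -0.8 -0.8] w 0.0616
need turn [-0.026  0.01 ] -0.006 shift units [-0.005 -0.012 -0.003]
```

```bash
python3 -m jog '[[[0,0,0,0,0,0.3,120],[0,0,0,0,0,0.6,120],[0,0,0,0,0,0.6,120],[0,0,0,0.2,-0.4,0.1,120],[0,0,0.2,0.3,-0.7,0,120],[0,0,0.2,0.3,-0.7,0,120],[0,0,0.2,0.3,-0.7,0,120],[0,0,0.2,0.3,-0.7,0,120],[0,0,0.2,0.3,-0.7,0,120],[0,0,0,0.2,-0.5,0,120]]]' 30; python3 -m jog '[[[0,0,0,0,0,0,120],[0,0,0,0,0,0,120]]]';python3 -c "
import st;st.goto(.5672,-.0431,.055,5.1)"
```

```text
clock: 12.05
tcp_pos: [0.567, -0.0287, 0.0913]
tcp_rot: [-1.569, 0.001, 0.085]
force: [1.1, -0.0, -0.8]
gripper_width: 0.0614
clock: 12.25
tcp_pos: [0.5678, -0.0323, 0.0908]
tcp_rot: [-1.57, 0.001, 0.08]
force: [-0.2, -0.5, -0.8]
gripper_width: 0.0615
t 12.25 p [ 0.5678 -0.0323  0.0908] jawyaw 4.57 tiltfix(units) [-0.014 -0.008 -0.   ] F [-0.2 -0.5 -0.8] w 0.0615
need turn [-0.014 -0.008] 0.105 shift units [-0.011 -0.216 -0.715]
```

```bash
python3 -m jog '[[[0,0,0.1,-0.01,-0.21,-0.3,120],[0,0,0,0,0,-0.3,120],[0,0,0,0,0,-0.15,120],[0,0,0,0,0,0,120]]]';python3 -c "
import st;st.goto(.5672,-.0431,.022,5.1)"
```

```text
clock: 12.65
tcp_pos: [0.5659, -0.0393, 0.0524]
tcp_rot: [-1.569, 0.001, 0.092]
force: [0.3, -0.5, -0.4]
gripper_width: 0.0609
t 12.65 p [ 0.5659 -0.0393  0.0524] jawyaw 5.29 tiltfix(units) [-0.023 -0.017 -0.   ] F [ 0.3 -0.5 -0.4] w 0.0609
need turn [-0.023 -0.017] -0.037 shift units [ 0.026 -0.077 -0.609]
```

```bash
python3 -m jog '[[[-0.02,-0.01,-0.04,0.03,-0.07,-0.2,120],[0,0,0,0,0,-0.25,120],[0,0,0,0,0,0,120],[0,0,0,0,0,0,120]]]';python3 -c "
import st;st.goto(.5672,-.0428,.0145,5.1)"
```

```text
clock: 13.05
tcp_pos: [0.5678, -0.0414, 0.0291]
tcp_rot: [-1.571, -0.001, 0.091]
force: [-0.0, 0.2, -1.1]
gripper_width: 0.0613
t 13.05 p [ 0.5678 -0.0414  0.0291] jawyaw 5.19 tiltfix(units) [-0.001  0.007  0.   ] F [-0.   0.2 -1.1] w 0.0613
need turn [-0.001  0.007] -0.019 shift units [-0.013 -0.027 -0.291]
```

```bash
python3 -m jog '[[[0,0,0,-0.01,-0.03,-0.08,120],[0,0,0,0,0,-0.08,120],[0,0,0,0,0,-0.08,120],[0,0,0,0,0,0,120]]]';python3 -c "
import st;st.goto(.5672,-.0428,.0145,5.1)"
```

```text
clock: 13.45
tcp_pos: [0.5677, -0.0432, 0.0167]
tcp_rot: [-1.571, -0.002, 0.09]
force: [-1.1, -0.7, 0.0]
gripper_width: 0.0615
t 13.45 p [ 0.5677 -0.0432  0.0167] jawyaw 5.18 tiltfix(units) [0.002 0.02  0.   ] F [-1.1 -0.7  0. ] w 0.0615
need turn [0.002 0.02 ] -0.017 shift units [-0.01   0.009 -0.044]
```

```bash
python3 -m jog '[[[0,0,0,0,0,-0.05,120],[0,0,0,0,0,0,120],[0,0,0,0,0,0,75],[0,0,0,0,0,0,60],[0,0,0,0,0,0,60],[0,0,0,0,0,0.3,60],[0,0,0,0,0,0.6,60],[0,0,0,0,0,0.6,0],[0,0,0,-0.2,0.6,0.3,0],[0,0,0,-0.2,0.6,0,0]]]';python3 -c "
import st;st.pose()"
```

```text
clock: 14.45
tcp_pos: [0.5483, 0.015, 0.107]
tcp_rot: [-1.571, -0.003, 0.085]
force: [-0.4, 1.2, 0.0]
gripper_width: 0.089
t 14.45 p [0.5483 0.015  0.107 ] jawyaw 4.88 tiltfix(units) [0.004 0.034 0.   ] F [-0.4  1.2  0. ] w 0.0890
```

```bash
python3 -m jog '[[[0,0,-0.6,-0.2,0.6,0,0],[0,0,-0.6,-0.2,0.7,0,0],[0,0,-0.6,-0.2,0.7,0,0],[0,0,-0.6,-0.2,0.7,0,0],[0,0,-0.6,-0.2,0.7,0,0],[0,0,-0.6,-0.2,0.7,0,0],[0,0,-0.6,-0.2,0.7,0,0],[0,0,-0.6,-0.2,0.6,0,0],[0,0,0,-0.1,0.4,0,0],[0,0,0,0,0,0,0]]]' 30
python3 - <<'E'
import st
from h import *
from cell import manip
for n in("top","scene"):
    c=manip.camera(n);np.savez(n+"2.npz",**c)
    for o in hones(c):print(n,*o)
    for o in hones(c,z=.020):
        if o[1][1]<.05: print("z20",n,*o)
    if n=="top": cv2.imwrite("pics/case2.png",cv2.resize(c["frame"][190:315,260:385],None,fx=4.5,fy=4.5,interpolation=cv2.INTER_CUBIC))
st.goto(.4547,.3229,.06,-20.4)
E
```

```text
clock: 15.45
tcp_pos: [0.4579, 0.3188, 0.1097]
tcp_rot: [-1.569, -0.008, -0.35]
force: [0.2, -0.7, -0.2]
gripper_width: 0.0916
top blue [0.6068 0.3291] 164.8 [0.0179 0.0519]
top blue [0.6473 0.2215] 122.5 [0.0246 0.0723]
top green [ 0.5677 -0.0441] 5.6 [0.0188 0.0531]
top yellow [0.3407 0.3446] 73.0 [0.0178 0.052 ]
top yellow [0.3743 0.2511] 141.6 [0.018  0.0522]
top yellow [0.4541 0.3225] 159.3 [0.0177 0.0513]
z20 top green [ 0.5673 -0.0441] 5.6 [0.0187 0.0528]
scene blue [0.646  0.2186] 122.2 [0.027 0.075]
scene green [ 0.5659 -0.0469] 5.1 [0.0197 0.0538]
z20 scene green [ 0.5676 -0.0438] 5.1 [0.0196 0.0535]
t 15.55 p [0.4586 0.3166 0.1096] jawyaw -20.14 tiltfix(units) [0.029 0.092 0.   ] F [ 0.  -0.8  0.1] w 0.0916
need turn [0.029 0.092] -0.051 shift units [-0.078  0.126 -0.993]
```

View pics/case2.png

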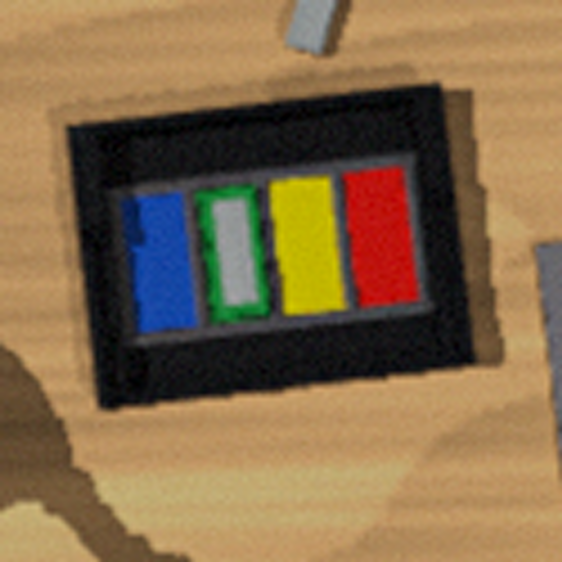

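Green sits within 1 mm of its pocket (both views agree at z = 20 mm, so it is seated). Now yellow.

```bash
python3 -m jog '[[[0.03,0.09,-0.05,-0.08,0.12,-0.4,0],[0,0,0,0,0,-0.5,0],[0,0,0,0,0,-0.4,0],[0,0,0,0,0,-0.2,0],[0,0,0,0,0,0,0],[0,0,0,0,0,0,0]]]'; python3 -c "
import st;st.goto(.4547,.3229,.008,-20.4)"
```

```text
clock: 16.15
tcp_pos: [0.4583, 0.3164, 0.034]
tcp_rot: [-1.57, -0.003, -0.363]
force: [-0.6, 0.8, 0.4]
gripper_width: 0.0918
t 16.15 p [0.4583 0.3164 0.034 ] jawyaw -20.79 tiltfix(units) [0.001 0.034 0.   ] F [-0.6  0.8  0.4] w 0.0918
need turn [0.001 0.034] 0.078 shift units [-0.072  0.131 -0.52 ]
```

```bash
python3 -m jog '[[[0,0.03,0.08,-0.1,0.18,-0.15,0],[0,0,0,0,0,-0.15,0],[0,0,0,0,0,0,0],[0,0,0,0,0,0,0]]]'; python3 -c "
import st;st.goto(.4547,.3229,.008,-20.4)"
```

```text
clock: 16.55
tcp_pos: [0.4544, 0.3266, 0.0202]
tcp_rot: [-1.568, -0.003, -0.355]
force: [-0.2, 0.2, -0.3]
gripper_width: 0.092
t 16.55 p [0.4544 0.3266 0.0202] jawyaw -20.36 tiltfix(units) [-0.022  0.047  0.   ] F [-0.2  0.2 -0.3] w 0.0920
need turn [-0.022  0.047] -0.007 shift units [ 0.005 -0.074 -0.243]
```

```bash
python3 -m jog '[[[0,0.05,0,0.01,-0.05,-0.13,0],[0,0,0,0,0,-0.1,0],[0,0,0,0,0,0,0],[0,0,0,0,0,0,0]]]'; python3 -c "
import st;st.goto(.4547,.3229,.008,-20.4)"
```

```text
clock: 16.95
tcp_pos: [0.4551, 0.324, 0.0079]
tcp_rot: [-1.569, 0.001, -0.355]
force: [-0.0, 0.2, -0.5]
gripper_width: 0.0919
t 16.95 p [0.4551 0.324  0.0079] jawyaw -20.35 tiltfix(units) [-0.024 -0.002 -0.   ] F [-0.   0.2 -0.5] w 0.0919
need turn [-0.024 -0.002] -0.009 shift units [-0.009 -0.021  0.001]
```

```bash
python3 -m jog '[[[0,0,0,0,-0.02,0,50],[0,0,0,0,0,0,120],[0,0,0,0,0,0,120],[0,0,0,0,0,0,120],[0,0,0,0,0,0,120],[0,0,0,0,0,0.3,120],[0,0,0,0,0,0.5,120],[0,0,0,0,0,0.6,120],[0,0,0,0,0,0.3,120],[0,0,0,0,0,0,120]]]' 30; python3 -c "
import st;st.goto(.5704,-.0783,.08,5.1)"
```

```text
clock: 17.95
tcp_pos: [0.4539, 0.3223, 0.0949]
tcp_rot: [-1.571, 0.003, -0.355]
force: [0.1, -0.2, -1.6]
gripper_width: 0.0614
t 17.95 p [0.4539 0.3223 0.0949] jawyaw -20.36 tiltfix(units) [-0.008 -0.034 -0.   ] F [ 0.1 -0.2 -1.6] w 0.0614
need turn [-0.008 -0.034] 5.091 shift units [ 2.33  -8.011 -0.298]
```

```bash
python3 -m jog '[[[0,0,0.5,0.2,-0.4,0,120],[0,0,0.5,0.2,-0.75,0,120],[0,0,0.5,0.2,-0.75,0,120],[0,0,0.5,0.2,-0.75,0,120],[0,0,0.5,0.25,-0.75,0,120],[0,0,0.5,0.25,-0.75,0,120],[0,0,0.5,0.25,-0.75,0,120],[0,0,0.5,0.25,-0.75,0,120],[0,0,0.5,0.25,-0.75,0,120],[0,0,0.5,0.2,-0.6,0,120]]]' 30;  python3 -m jog '[[[0,0,0,0,0,0,120],[0,0,0,0,0,0,120]]]'; python3 -c "
import st;st.goto(.5704,-.0783,.05,5.1)"
```

```text
clock: 18.95
tcp_pos: [0.5631, -0.0372, 0.0855]
tcp_rot: [-1.57, 0.013, 0.107]
force: [0.3, 1.0, -0.5]
gripper_width: 0.0612
clock: 19.15
tcp_pos: [0.5631, -0.0414, 0.083]
tcp_rot: [-1.57, 0.016, 0.102]
force: [0.4, 0.2, -0.8]
gripper_width: 0.0614
t 19.15 p [ 0.5631 -0.0414  0.083 ] jawyaw 5.84 tiltfix(units) [ 0.01  -0.178  0.   ] F [ 0.4  0.2 -0.8] w 0.0614
need turn [ 0.01  -0.178] -0.147 shift units [ 0.146 -0.739 -0.66 ]
```

```bash
python3 -m jog '[[[0,-0.18,-0.15,0.07,-0.4,0,120],[0,0,0,0.07,-0.3,-0.2,120],[0,0,0,0,0,-0.3,120],[0,0,0,0,0,-0.1,120],[0,0,0,0,0,0,120]]]'; python3 -c "
import st;st.goto(.5704,-.0783,.03,5.1)"
```

```text
clock: 19.65
tcp_pos: [0.5682, -0.0734, 0.0483]
tcp_rot: [-1.569, 0.005, 0.092]
force: [0.3, 0.4, -0.7]
gripper_width: 0.0612
t 19.65 p [ 0.5682 -0.0734  0.0483] jawyaw 5.25 tiltfix(units) [-0.017 -0.058 -0.   ] F [ 0.3  0.4 -0.7] w 0.0612
need turn [-0.017 -0.058] -0.029 shift units [ 0.044 -0.098 -0.366]
```

```bash
python3 -m jog '[[[0,-0.06,-0.03,0.04,-0.1,-0.2,120],[0,0,0,0,0,-0.15,120],[0,0,0,0,0,0,120],[0,0,0,0,0,0,120]]]'; python3 -c "
import st;st.goto(.5704,-.0783,.0145,5.1)"
```

```text
clock: 20.05
tcp_pos: [0.5705, -0.0775, 0.0293]
tcp_rot: [-1.569, -0.001, 0.091]
force: [-0.7, -1.0, -0.5]
gripper_width: 0.0616
t 20.05 p [ 0.5705 -0.0775  0.0293] jawyaw 5.19 tiltfix(units) [-0.02   0.004  0.   ] F [-0.7 -1.  -0.5] w 0.0616
need turn [-0.02   0.004] -0.019 shift units [-0.001 -0.017 -0.297]
```

```bash
python3 -m jog '[[[0,0,0,0,-0.02,-0.08,120],[0,0,0,0,0,-0.09,120],[0,0,0,0,0,-0.08,120],[0,0,0,0,0,0,120],[0,0,0,0,0,0,120]]]';python3 -c "
import st;st.goto(.5704,-.0783,.0145,5.1)"
```

```text
clock: 20.55
tcp_pos: [0.5709, -0.0785, 0.0165]
tcp_rot: [-1.57, -0.002, 0.091]
force: [-0.6, 0.3, -0.9]
gripper_width: 0.0613
t 20.55 p [ 0.5709 -0.0785  0.0165] jawyaw 5.20 tiltfix(units) [-0.016  0.019  0.   ] F [-0.6  0.3 -0.9] w 0.0613
need turn [-0.016  0.019] -0.021 shift units [-0.01   0.005 -0.04 ]
```

```bash
python3 -m jog '[[[0,0,0,0,0,-0.04,120],[0,0,0,0,0,0,120],[0,0,0,0,0,0,75],[0,0,0,0,0,0,60],[0,0,0,0,0,0,60],[0,0,0,0,0,0.3,60],[0,0,0,0,0,0.6,60],[0,0,0,0,0,0.6,0],[0,0,0,0,0.5,0.3,0],[0,0,0,0,0.6,0,0]]]';python3 -m jog '[[[0,0,-0.5,0,0.75,0,0],[0,0,-0.5,0,0.75,0,0],[0,0,-0.5,0,0.75,0,0],[0,0,-0.5,0,0.75,0,0],[0,0,-0.5,0.1,0.75,0,0],[0,0,-0.5,0.1,0.75,0,0],[0,0,-0.5,0.1,0.75,0,0],[0,0,-0.3,0.1,0.6,0,0],[0,0,0,0,0,0,0],[0,0,0,0,0,0,0]]]'
python3 - <<'E'
import st
from h import *
from cell import manip
for n in("top","scene"):
    c=manip.camera(n);np.savez(n+"3.npz",**c)
    for o in hones(c):print(n,*o)
    for o in hones(c,z=.020):
        if o[1][1]<.05: print("z20",n,*o)
    if n=="top": cv2.imwrite("pics/top3.png",c["frame"])
st.goto(.6068,.329,.06,-15.3)
E
```

```text
clock: 21.55
tcp_pos: [0.5709, -0.0255, 0.1079]
tcp_rot: [-1.57, -0.002, 0.086]
force: [-0.1, 1.1, -0.7]
gripper_width: 0.0888
clock: 22.55
tcp_pos: [0.5902, 0.2819, 0.1108]
tcp_rot: [-1.569, -0.008, -0.257]
force: [0.4, 0.5, -0.3]
gripper_width: 0.0913
top blue [0.6473 0.2216] 122.5 [0.0246 0.0726]
top green [ 0.5677 -0.0441] 5.6 [0.0188 0.0531]
top yellow [0.3741 0.2511] 142.1 [0.0177 0.0515]
top yellow [ 0.5707 -0.0786] 5.4 [0.0175 0.0518]
z20 top green [ 0.5673 -0.0441] 5.6 [0.0187 0.0529]
z20 top yellow [ 0.5703 -0.0785] 5.4 [0.0174 0.0516]
scene green [ 0.566  -0.0469] 5.1 [0.0196 0.0535]
scene yellow [0.3411 0.3458] 72.1 [0.0184 0.0517]
scene yellow [ 0.5691 -0.0814] 4.9 [0.0178 0.0515]
z20 scene green [ 0.5677 -0.0439] 5.1 [0.0195 0.0533]
z20 scene yellow [ 0.5707 -0.0782] 4.9 [0.0177 0.0513]
t 22.65 p [0.5903 0.281  0.111 ] jawyaw -14.83 tiltfix(units) [0.002 0.094 0.   ] F [ 0.2  0.3 -0. ] w 0.0918
need turn [0.002 0.094] -0.093 shift units [ 0.331  0.96  -1.019]
```

View pics/top3.png

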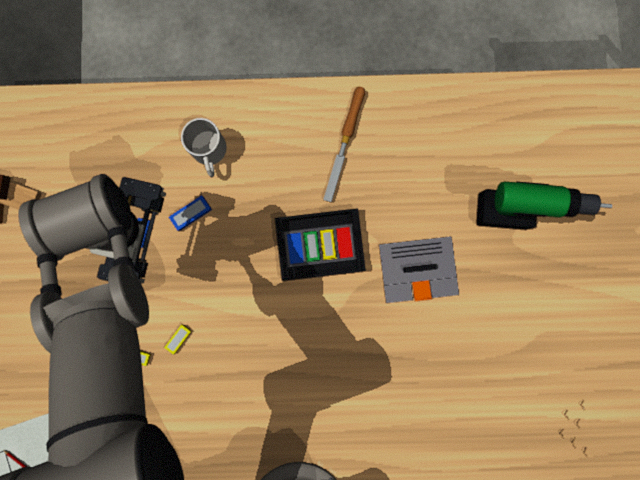

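Run:
```python
from h import *
cv2.imwrite("pics/scene3.png",load("scene3.npz")["frame"])
```

```text
(no output)
```

View pics/scene3.png

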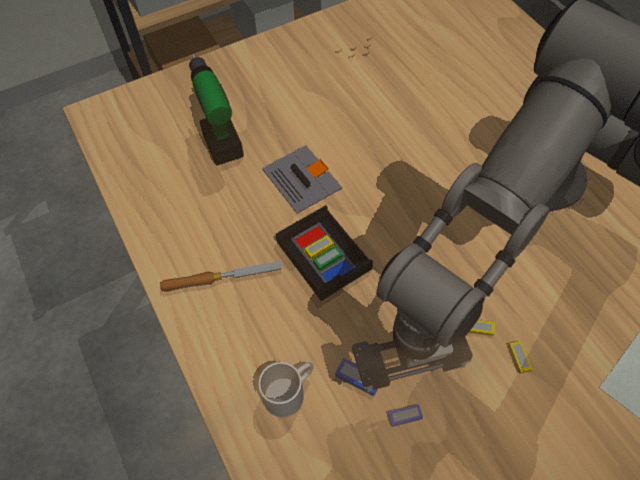

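The small blue hone is still at (405, 415) in the scene view, unmoved, and the lid lies flat right of the case. I'll move on to it.

```bash
python3 -m jog '[[[0,0.09,-0.09,0.17,0.5,0,0],[0,0,0,0.16,0.46,0,0],[0,0,0,0,0,-0.4,0],[0,0,0,0,0,-0.5,0],[0,0,0,0,0,-0.3,0],[0,0,0,0,0,0,0],[0,0,0,0,0,0,0]]]'; python3 -c "
import st;st.goto(.6068,.329,.03,-15.3)"
```

```text
clock: 23.35
tcp_pos: [0.6099, 0.32, 0.0517]
tcp_rot: [-1.572, -0.002, -0.278]
force: [-0.5, -0.4, -0.4]
gripper_width: 0.0917
t 23.35 p [0.6099 0.32   0.0517] jawyaw -15.91 tiltfix(units) [0.017 0.014 0.   ] F [-0.5 -0.4 -0.4] w 0.0917
need turn [0.017 0.014] 0.123 shift units [-0.062  0.18  -0.433]
```

```bash
python3 -m jog '[[[0,0,0.12,-0.06,0.18,-0.2,0],[0,0,0,0,0.03,-0.2,0],[0,0,0,0,0,0,0],[0,0,0,0,0,0,0]]]'; python3 -c "
import st;st.goto(.6068,.329,.008,-15.3)"
```

```text
clock: 23.75
tcp_pos: [0.6081, 0.3307, 0.0329]
tcp_rot: [-1.57, -0.005, -0.268]
force: [0.1, 0.3, -0.1]
gripper_width: 0.0918
t 23.75 p [0.6081 0.3307 0.0329] jawyaw -15.34 tiltfix(units) [-0.     0.054  0.   ] F [ 0.1  0.3 -0.1] w 0.0918
need turn [-0.     0.054] 0.008 shift units [-0.025 -0.035 -0.497]
```

```bash
python3 -m jog '[[[0,0.05,0,-0.03,-0.03,-0.2,0],[0,0,0,0,0,-0.17,0],[0,0,0,0,0,-0.1,0],[0,0,0,0,0,0,0],[0,0,0,0,0,0,0]]]'; python3 -c "
import st;st.goto(.6068,.329,.008,-15.3)"
```

```text
clock: 24.25
tcp_pos: [0.6064, 0.329, 0.0073]
tcp_rot: [-1.571, -0.0, -0.268]
force: [0.9, -0.6, -0.2]
gripper_width: 0.0915
t 24.25 p [0.6064 0.329  0.0073] jawyaw -15.33 tiltfix(units) [0.001 0.    0.   ] F [ 0.9 -0.6 -0.2] w 0.0915
need turn [0.001 0.   ] 0.006 shift units [ 0.008 -0.001  0.014]
```

Spot on; grip and lift.

```bash
python3 -m jog '[[[0,0,0,0,0,0.01,50],[0,0,0,0,0,0,120],[0,0,0,0,0,0,120],[0,0,0,0,0,0,120],[0,0,0,0,0,0,120],[0,0,0,0,0,0.3,120],[0,0,0,0,0,0.5,120],[0,0,0,0,0,0.6,120],[0,0,0,0,0,0.3,120],[0,0,0,0,0,0,120]]]' 30; python3 -c "
import st;st.goto(.564,-.0072,.08,5.1)"
```

```text
clock: 25.25
tcp_pos: [0.6064, 0.3291, 0.1002]
tcp_rot: [-1.57, -0.001, -0.267]
force: [0.8, 0.0, 0.2]
gripper_width: 0.0612
t 25.25 p [0.6064 0.3291 0.1002] jawyaw -15.33 tiltfix(units) [-0.007  0.02   0.   ] F [0.8 0.  0.2] w 0.0612
need turn [-0.007  0.02 ] 4.085 shift units [-0.849 -6.726 -0.403]
```

```bash
python3 -m jog '[[[0,0,0.4,-0.05,-0.4,0,120],[0,0,0.4,-0.1,-0.7,0,120],[0,0,0.4,-0.1,-0.7,0,120],[0,0,0.4,-0.1,-0.7,0,120],[0,0,0.4,-0.1,-0.7,0,120],[0,0,0.4,-0.1,-0.7,0,120],[0,0,0.4,-0.1,-0.7,0,120],[0,0,0.4,-0.1,-0.7,0,120],[0,0,0.4,-0.1,-0.7,0,120],[0,0,0.4,-0.05,-0.5,0,120]]]' 30;  python3 -m jog '[[[0,0,0,0,0,0,120],[0,0,0,0,0,0,120]]]'; python3 -c "
import st;st.goto(.564,-.0072,.05,5.1)"
```

```text
clock: 26.25
tcp_pos: [0.5556, -0.0031, 0.0989]
tcp_rot: [-1.567, -0.0, 0.103]
force: [-0.4, 0.5, -0.1]
gripper_width: 0.0613
clock: 26.45
tcp_pos: [0.5548, -0.0063, 0.0986]
tcp_rot: [-1.567, 0.001, 0.098]
force: [0.2, -0.0, -0.2]
gripper_width: 0.0609
t 26.45 p [ 0.5548 -0.0063  0.0986] jawyaw 5.61 tiltfix(units) [-0.037 -0.014 -0.   ] F [ 0.2 -0.  -0.2] w 0.0609
need turn [-0.037 -0.014] -0.103 shift units [ 0.184 -0.019 -0.971]
```

```bash
python3 -m jog '[[[-0.04,0,-0.1,0.18,-0.02,-0.3,120],[0,0,0,0,0,-0.4,120],[0,0,0,0,0,-0.2,120],[0,0,0,0,0,0,120],[0,0,0,0,0,0,120]]]'; python3 -c "
import st;st.goto(.564,-.0072,.03,5.1)"
```

```text
clock: 26.95
tcp_pos: [0.5646, -0.0027, 0.0526]
tcp_rot: [-1.57, 0.0, 0.091]
force: [0.5, -0.9, 0.1]
gripper_width: 0.0612
t 26.95 p [ 0.5646 -0.0027  0.0526] jawyaw 5.23 tiltfix(units) [-0.006 -0.002 -0.   ] F [ 0.5 -0.9  0.1] w 0.0612
need turn [-0.006 -0.002] -0.026 shift units [-0.013 -0.09  -0.453]
```

```bash
python3 -m jog '[[[0,0,-0.02,-0.01,-0.09,-0.2,120],[0,0,0,0,0,-0.2,120],[0,0,0,0,0,0,120],[0,0,0,0,0,0,120]]]'; python3 -c "
import st;st.goto(.564,-.0072,.0145,5.1)"
```

```text
clock: 27.35
tcp_pos: [0.5649, -0.0071, 0.0325]
tcp_rot: [-1.571, -0.002, 0.09]
force: [0.3, -0.0, -1.1]
gripper_width: 0.0617
t 27.35 p [ 0.5649 -0.0071  0.0325] jawyaw 5.15 tiltfix(units) [-0.002  0.028  0.   ] F [ 0.3 -0.  -1.1] w 0.0617
need turn [-0.002  0.028] -0.011 shift units [-0.019 -0.002 -0.36 ]
```

```bash
python3 -m jog '[[[0,0.02,0,-0.02,0,-0.1,120],[0,0,0,0,0,-0.1,120],[0,0,0,0,0,-0.1,120],[0,0,0,0,0,0,120],[0,0,0,0,0,0,120]]]'; python3 -c "
import st;st.goto(.564,-.0072,.0145,5.1)"
```

```text
clock: 27.85
tcp_pos: [0.564, -0.0073, 0.0165]
tcp_rot: [-1.571, -0.001, 0.09]
force: [0.6, -0.6, -0.5]
gripper_width: 0.0615
t 27.85 p [ 0.564  -0.0073  0.0165] jawyaw 5.13 tiltfix(units) [-0.002  0.013  0.   ] F [ 0.6 -0.6 -0.5] w 0.0615
need turn [-0.002  0.013] -0.006 shift units [-0.001  0.001 -0.04 ]
```

Release, retreat to the side, look.

```bash
python3 -m jog '[[[0,0,0,0,0,-0.04,120],[0,0,0,0,0,0,120],[0,0,0,0,0,0,75],[0,0,0,0,0,0,60],[0,0,0,0,0,0,60],[0,0,0,0,0,0.3,60],[0,0,0,0,0,0.6,60],[0,0,0,0,0,0.6,0],[0,0,0,-0.5,-0.3,0.5,0],[0,0,0,-0.6,-0.5,0.2,0]]]';python3 -m jog '[[[0,0,0,-0.7,-0.6,0,0],[0,0,0,-0.7,-0.6,0,0],[0,0,0,0,-0.6,0,0],[0,0,0,0,-0.6,0,0],[0,0,0,0,-0.6,0,0],[0,0,0,0,-0.3,0,0],[0,0,0,0,0,0,0]]]'
python3 - <<'E'
import st
from h import *
from cell import manip
for n in("top","scene"):
    c=manip.camera(n);np.savez(n+"4.npz",**c)
    for o in hones(c,z=.020):
        if o[1][1]<.05: print("z20",n,*o)
    if n=="top": cv2.imwrite("pics/top4.png",c["frame"]);cv2.imwrite("pics/case4.png",cv2.resize(c["frame"][190:315,260:480],None,fx=3.6,fy=3.6,interpolation=cv2.INTER_CUBIC))
st.pose()
E
```

```text
clock: 28.85
tcp_pos: [0.5094, -0.0461, 0.1264]
tcp_rot: [-1.571, -0.001, 0.094]
force: [-1.0, -0.8, 1.0]
gripper_width: 0.0891
clock: 29.55
tcp_pos: [0.4337, -0.2179, 0.13]
tcp_rot: [-1.574, -0.006, 0.092]
force: [0.7, 0.6, -0.2]
gripper_width: 0.0919
z20 top blue [ 0.5635 -0.0073] 5.4 [0.0178 0.0516]
z20 top green [ 0.5673 -0.0441] 5.6 [0.0187 0.0528]
z20 top yellow [ 0.5704 -0.0785] 5.5 [0.0172 0.0514]
z20 scene blue [ 0.5639 -0.0068] 5.5 [0.0188 0.0526]
z20 scene green [ 0.5675 -0.0438] 5.1 [0.0196 0.0536]
z20 scene yellow [ 0.5707 -0.0782] 5.8 [0.0179 0.0527]
t 29.65 p [ 0.4335 -0.2159  0.1299] jawyaw 5.38 tiltfix(units) [0.018 0.064 0.   ] F [-0.3 -0.3 -0.6] w 0.0917
```

View pics/case4.png

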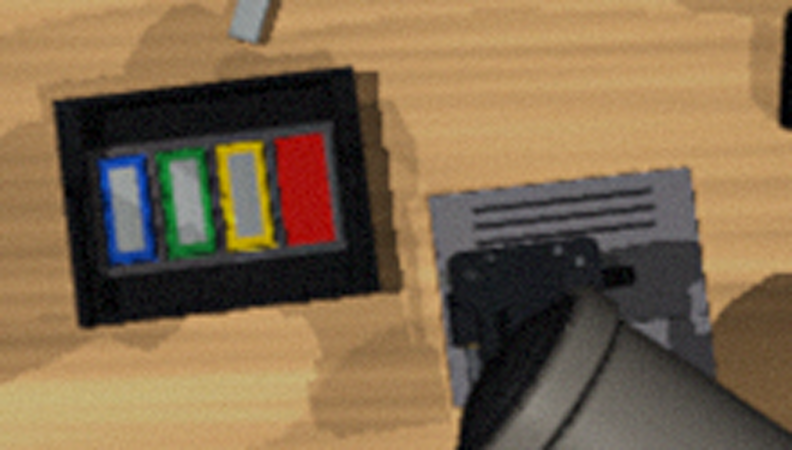

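All three hones are in their pockets; the red one isn't in the scene. Next I'll measure the lid from the unobstructed third picture.

```bash
python3 - <<'E'
from h import *
c=load("top3.npz")
f=cv2.resize(c["frame"],None,fx=6,fy=6,interpolation=cv2.INTER_CUBIC);g=cv2.cvtColor(f,cv2.COLOR_BGR2GRAY)
m=((g<50)*255).astype(np.uint8)
cs,_=cv2.findContours(m,cv2.RETR_LIST,cv2.CHAIN_APPROX_NONE)
for k in cs:
    (x,y),(w,h),an=cv2.minAreaRect(k)
    if 395<x/6<445 and 255<y/6<280 and cv2.contourArea(k)>1500: print(x/6,y/6,w/6,h/6,an,px2w(c,x/6-.4,y/6-.4,.023))
b=cv2.inRange(cv2.cvtColor(f,cv2.COLOR_BGR2HSV),(0,0,60),(180,60,140))
b=cv2.morphologyEx(b,cv2.MORPH_CLOSE,np.ones((25,25)))[1350:1860,2220:2800]
cs,_=cv2.findContours(b,cv2.RETR_EXTERNAL,cv2.CHAIN_APPROX_NONE);k=max(cs,key=cv2.contourArea)
pts=np.array([px2w(c,(q[0][0]+2220)/6-.4,(q[0][1]+1350)/6-.4,.005)[:2] for q in k],np.float32)
r=cv2.minAreaRect(pts);print(r)
E
python3 -c "
import st;st.goto(.513,-.277,.06,4.8)"
```

```text
420.245361328125 268.2117919921875 5.836953481038411 34.51105753580729 83.11827850341797 [ 0.51260817 -0.27465954  0.023     ]
((0.5101636052131653, -0.2750931978225708), (0.12812864780426025, 0.16011248528957367), 4.707667827606201)
t 29.65 p [ 0.4335 -0.2159  0.1299] jawyaw 5.38 tiltfix(units) [0.018 0.064 0.   ] F [-0.3 -0.3 -0.6] w 0.0917
need turn [0.018 0.064] -0.115 shift units [ 1.59  -1.221 -1.397]
```

```bash
python3 -m jog '[[[0,0.06,-0.12,0.5,-0.4,0,100],[0,0,0,0.55,-0.4,-0.3,130],[0,0,0,0.54,-0.4,-0.4,160],[0,0,0,0,0,-0.4,160],[0,0,0,0,0,-0.2,160],[0,0,0,0,0,0,160],[0,0,0,0,0,0,160]]]'; python3 -c "
import st;st.goto(.513,-.2749,.03,4.75)"
```

```text
clock: 30.35
tcp_pos: [0.5166, -0.2661, 0.0629]
tcp_rot: [-1.568, 0.002, 0.093]
force: [-0.2, 0.0, 0.9]
gripper_width: 0.0403
t 30.35 p [ 0.5166 -0.2661  0.0629] jawyaw 5.33 tiltfix(units) [-0.03  -0.028 -0.   ] F [-0.2  0.   0.9] w 0.0403
need turn [-0.03  -0.028] -0.116 shift units [-0.072 -0.175 -0.658]
```

```bash
python3 -m jog '[[[-0.03,-0.03,-0.11,-0.07,-0.17,-0.3,160],[0,0,0,0,0,-0.3,160],[0,0,0,0,0,-0.2,160],[0,0,0,0,0,0,160],[0,0,0,0,0,0,160]]]'; python3 -c "
import st;st.goto(.513,-.2749,.008,4.75)"
```

```text
clock: 30.85
tcp_pos: [0.5146, -0.2736, 0.0276]
tcp_rot: [-1.575, -0.006, 0.085]
force: [-0.6, -0.4, -0.2]
gripper_width: 0.034
t 30.85 p [ 0.5146 -0.2736  0.0276] jawyaw 4.90 tiltfix(units) [0.047 0.074 0.   ] F [-0.6 -0.4 -0.2] w 0.0340
need turn [0.047 0.074] -0.029 shift units [-0.033 -0.025 -0.392]
```

```bash
python3 -m jog '[[[0.05,0.07,-0.03,-0.03,-0.03,-0.15,160],[0,0,0,0,0,-0.15,160],[0,0,0,0,0,-0.06,160],[0,0,0,0,0,0,160]]]'; python3 -c "
import st;st.goto(.513,-.2749,.008,4.75)"
```

```text
clock: 31.25
tcp_pos: [0.5139, -0.2757, 0.0101]
tcp_rot: [-1.572, -0.002, 0.083]
force: [-0.5, -0.0, 0.8]
gripper_width: 0.0341
t 31.25 p [ 0.5139 -0.2757  0.0101] jawyaw 4.75 tiltfix(units) [0.014 0.026 0.   ] F [-0.5 -0.   0.8] w 0.0341
need turn [0.014 0.026] 0.0 shift units [-0.018  0.016 -0.041]
```

```bash
python3 -m jog '[[[0.01,0.03,0,-0.01,0.015,-0.03,160],[0,0,0,0,0,0,255],[0,0,0,0,0,0,255],[0,0,0,0,0,0,255],[0,0,0,0,0,0,255],[0,0,0,0,0,0.2,255],[0,0,0,0,0,0.4,255],[0,0,0,0,0,0.5,255],[0,0,0,0,0,0.5,255],[0,0,0,0,0,0,255]]]' 40; python3 -c "
import st;st.goto(.511,-.0662,.07,5.1)"
```

```text
clock: 32.25
tcp_pos: [0.5124, -0.2741, 0.0923]
tcp_rot: [-1.569, 0.003, 0.083]
force: [0.4, 0.7, -1.3]
gripper_width: 0.0113
t 32.25 p [ 0.5124 -0.2741  0.0923] jawyaw 4.74 tiltfix(units) [-0.016 -0.03  -0.   ] F [ 0.4  0.7 -1.3] w 0.0113
need turn [-0.016 -0.03 ] 0.071 shift units [-0.028  4.158 -0.446]
```

```bash
python3 -m jog '[[[0,0,0,0,0.3,0,255],[0,0,0,0,0.5,0,255],[0,0,0,0,0.5,0,255],[0,0,0,0,0.5,0,255],[0,0,0,0,0.5,0,255],[0,0,0,0,0.5,0,255],[0,0,0,0,0.5,0,255],[0,0,0,0,0.3,0,255],[0,0,0,0,0.2,0,255],[0,0,0,0,0,0,255]]]'; python3 -c "
import st;st.goto(.511,-.0662,.06,5.1)"
```

```text
clock: 33.25
tcp_pos: [0.5023, -0.0662, 0.082]
tcp_rot: [-1.559, 0.02, 0.083]
force: [-0.4, 0.9, -2.3]
gripper_width: 0.0115
t 33.25 p [ 0.5023 -0.0662  0.082 ] jawyaw 4.74 tiltfix(units) [-0.121 -0.24  -0.   ] F [-0.4  0.9 -2.3] w 0.0115
need turn [-0.121 -0.24 ] 0.072 shift units [ 0.174 -0.001 -0.439]
```

```bash
python3 -m jog '[[[-0.12,-0.24,0.07,0.17,0,0,255],[0,0,0,0,0,-0.1,255],[0,0,0,0,0,0,255],[0,0,0,0,0,0,255]]]'
python3 - <<'E'
import st;st.goto(.511,-.0662,.06,5.1)
from h import *
from cell import manip
for n in("top","scene"):
    c=manip.camera(n);np.savez(n+"5.npz",**c)
    x=slice(250,400);y=slice(180,330)
    cv2.imwrite(f"pics/{n}5.png",cv2.resize(c["frame"][y,x],None,fx=4,fy=4,interpolation=cv2.INTER_CUBIC))
E
```

```text
clock: 33.65
tcp_pos: [0.5112, -0.0676, 0.0755]
tcp_rot: [-1.572, -0.001, 0.088]
force: [-0.3, -0.3, -1.9]
gripper_width: 0.0119
t 33.65 p [ 0.5112 -0.0676  0.0755] jawyaw 5.03 tiltfix(units) [0.013 0.009 0.   ] F [-0.3 -0.3 -1.9] w 0.0119
need turn [0.013 0.009] 0.013 shift units [-0.005  0.027 -0.31 ]
```

View pics/top5.png

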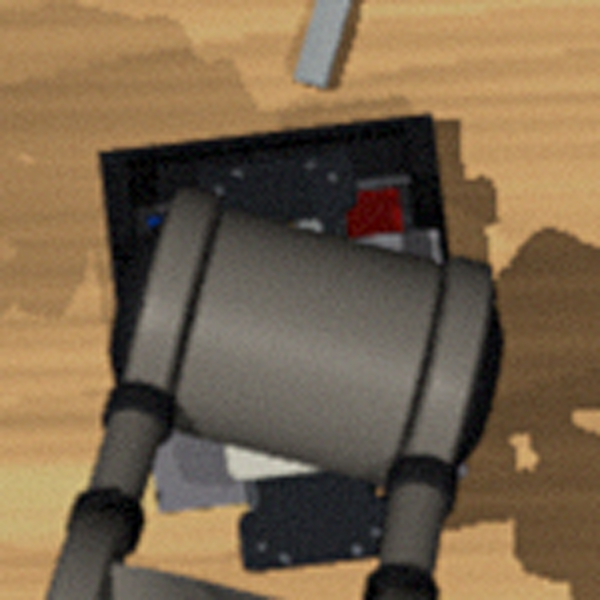

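View pics/scene5.png

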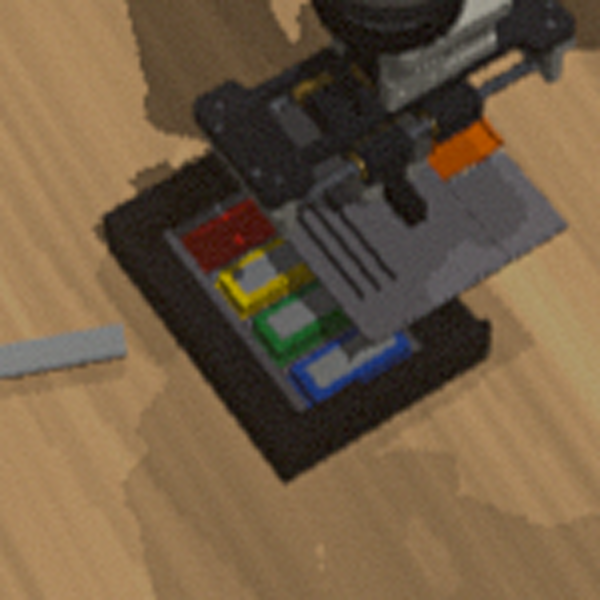

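```bash
python3 -m jog '[[[0.01,0.01,0,0,0.04,-0.2,255],[0,0,0,0,0,-0.25,255],[0,0,0,0,0,-0.1,255],[0,0,0,0,0,0,255],[0,0,0,0,0,0,255]]]'; python3 -c "
import st;st.goto(.511,-.0658,.036,5.1)"
```

```text
clock: 34.25
tcp_pos: [0.511, -0.0659, 0.0461]
tcp_rot: [-1.571, 0.0, 0.086]
force: [0.8, -0.0, -1.8]
gripper_width: 0.0114
t 34.25 p [ 0.511  -0.0659  0.0461] jawyaw 4.95 tiltfix(units) [ 0.    -0.003  0.   ] F [ 0.8 -0.  -1.8] w 0.0114
need turn [ 0.    -0.003] 0.03 shift units [-0.001  0.002 -0.201]
```

```bash
python3 -m jog '[[[0,0,0.03,0,0,-0.08,255],[0,0,0,0,0,-0.08,255],[0,0,0,0,0,-0.04,255],[0,0,0,0,0,0,255],[0,0,0,0,0,0,255]]]'; python3 -c "
import st;st.goto(.511,-.0658,.034,5.1)"
```

```text
clock: 34.75
tcp_pos: [0.5116, -0.0661, 0.036]
tcp_rot: [-1.571, -0.001, 0.089]
force: [0.1, 0.7, -1.2]
gripper_width: 0.0112
t 34.75 p [ 0.5116 -0.0661  0.036 ] jawyaw 5.11 tiltfix(units) [0.006 0.016 0.   ] F [ 0.1  0.7 -1.2] w 0.0112
need turn [0.006 0.016] -0.003 shift units [-0.013  0.005 -0.04 ]
```

```bash
python3 -m jog '[[[0,0,0,-0.01,0,-0.04,255],[0,0,0,0,0,-0.02,255],[0,0,0,0,0,0,255]]]'; python3 -c "
import st;st.goto(.511,-.0658,.034,5.1)"
```

```text
clock: 35.05
tcp_pos: [0.5117, -0.0661, 0.0348]
tcp_rot: [-1.572, -0.003, 0.089]
force: [-0.4, 1.1, -1.8]
gripper_width: 0.0118
t 35.05 p [ 0.5117 -0.0661  0.0348] jawyaw 5.12 tiltfix(units) [0.012 0.039 0.   ] F [-0.4  1.1 -1.8] w 0.0118
need turn [0.012 0.039] -0.004 shift units [-0.013  0.007 -0.017]
```

```bash
python3 -m jog '[[[0,0.04,0,0,0,-0.05,255],[0,0,0,0,0,-0.02,255],[0,0,0,0,0,0,255]]]'; python3 -c "
import st;st.goto(.511,-.0658,.034,5.1)"
```

```text
clock: 35.35
tcp_pos: [0.512, -0.0662, 0.0348]
tcp_rot: [-1.573, -0.002, 0.09]
force: [-0.9, -0.7, -1.6]
gripper_width: 0.0114
t 35.35 p [ 0.512  -0.0662  0.0348] jawyaw 5.14 tiltfix(units) [0.022 0.021 0.   ] F [-0.9 -0.7 -1.6] w 0.0114
need turn [0.022 0.021] -0.008 shift units [-0.019  0.008 -0.015]
```

```bash
python3 -m jog '[[[0,0.02,0,0.1,0.015,0,255],[0,0,0,0.12,0.012,0,255],[0,0,0,0.12,0.012,0,255],[0,0,0,0.12,0.012,0,255],[0,0,0,0,0,0,255]]]'; python3 -c "
import st;st.goto(.5688,-.0607,.0345,5.1)"
```

```text
clock: 35.85
tcp_pos: [0.5371, -0.0636, 0.0345]
tcp_rot: [-1.573, 0.001, 0.09]
force: [2.2, -0.8, 2.4]
gripper_width: 0.0122
t 35.85 p [ 0.5371 -0.0636  0.0345] jawyaw 5.14 tiltfix(units) [ 0.023 -0.007  0.   ] F [ 2.2 -0.8  2.4] w 0.0122
need turn [ 0.023 -0.007] -0.007 shift units [ 0.634  0.058 -0.   ]
```

```bash
python3 -m jog '[[[0,0,0,0.1,0.009,0,255],[0,0,0,0.12,0.01,0,255],[0,0,0,0.12,0.01,0,255],[0,0,0,0,0,0,255]]]' 50; python3 -c "
import st;st.goto(.5688,-.0607,.0345,5.1)"
```

```text
clock: 36.25
tcp_pos: [0.5551, -0.062, 0.0345]
tcp_rot: [-1.573, 0.002, 0.09]
force: [0.4, -0.4, 1.1]
gripper_width: 0.0114
t 36.25 p [ 0.5551 -0.062   0.0345] jawyaw 5.15 tiltfix(units) [ 0.022 -0.018  0.   ] F [ 0.4 -0.4  1.1] w 0.0114
need turn [ 0.022 -0.018] -0.01 shift units [ 0.275  0.026 -0.   ]
```

```bash
python3 -m jog '[[[0,0,0,0.12,0.01,0,255],[0,0,0,0.12,0.01,0,255],[0,0,0,0.1,0.01,0,255]]]' 50; python3 -c "
import st;st.goto(.5688,-.0607,.0345,5.1)"
```

```text
clock: 36.55
tcp_pos: [0.5696, -0.0605, 0.0344]
tcp_rot: [-1.572, 0.009, 0.09]
force: [-20.5, -6.0, 19.9]
gripper_width: 0.0114
t 36.55 p [ 0.5696 -0.0605  0.0344] jawyaw 5.18 tiltfix(units) [ 0.021 -0.103  0.   ] F [-20.5  -6.   19.9] w 0.0114
need turn [ 0.021 -0.103] -0.017 shift units [-0.016 -0.005  0.001]
```

```bash
python3 -m jog '[[[0,0,0,0,0,0,255],[0,0,0,0,0,0,255]]]'; python3 -m jog '[[[0,0,0,0,0,0,220],[0,0,0,0,0,0,180],[0,0,0,0,0,0,150],[0,0,0,0,0,0,150],[0,0,0,0,0,0.3,150],[0,0,0,0,0,0.7,100],[0,0,0,0,0,0.8,0],[0,0,0,-0.7,-0.5,0.3,0],[0,0,0,-0.7,-0.7,0,0],[0,0,0,-0.5,-0.7,0,0]]]';python3 -m jog '[[[0,0,0,0,-0.8,0,0],[0,0,0,0,-0.8,0,0],[0,0,0,0,-0.8,0,0],[0,0,0,0,-0.7,0,0],[0,0,0,0,0,0,0]]]'
python3 - <<'E'
import st;st.pose()
from h import *
from cell import manip
for n in("top","scene"):
    c=manip.camera(n);np.savez(n+"6.npz",**c)
    x=slice(250,400);y=slice(180,330)
    cv2.imwrite(f"pics/{n}6.png",cv2.resize(c["frame"][y,x],None,fx=4,fy=4,interpolation=cv2.INTER_CUBIC))
E
```

```text
clock: 36.75
tcp_pos: [0.5695, -0.0606, 0.0345]
tcp_rot: [-1.572, 0.01, 0.09]
force: [-2.9, 0.5, 2.7]
gripper_width: 0.0116
clock: 37.75
tcp_pos: [0.4765, -0.1541, 0.1417]
tcp_rot: [-1.573, 0.004, 0.099]
force: [0.3, -1.0, -0.5]
gripper_width: 0.0731
clock: 38.25
tcp_pos: [0.4729, -0.3188, 0.1436]
tcp_rot: [-1.577, 0.001, 0.095]
force: [-0.4, -0.0, 0.1]
gripper_width: 0.0917
t 38.25 p [ 0.4729 -0.3188  0.1436] jawyaw 5.44 tiltfix(units) [ 0.076 -0.007  0.   ] F [-0.4 -0.   0.1] w 0.0917
```

View pics/top6.png

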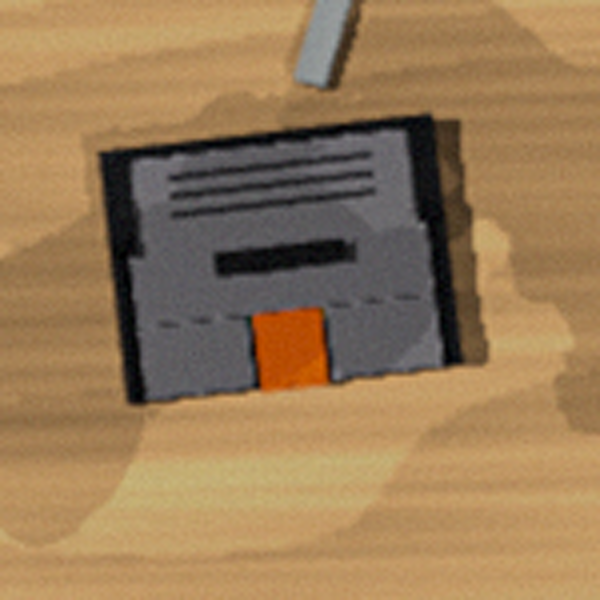

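View pics/scene6.png

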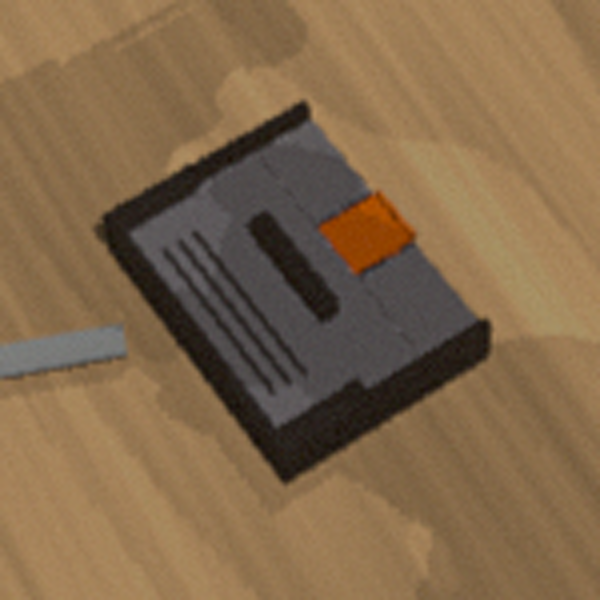

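Run:
```python
from h import *
for t in("0","6"):
  for n in("top","scene"):
    c=load(n+t+".npz");K=c["intrinsics"];R=Ro.from_euler('xyz',c["rotation"]).as_matrix()
    h=cv2.cvtColor(c["frame"],cv2.COLOR_BGR2HSV);m=cv2.inRange(h,(6,190,90),(17,255,255)).copy()
    m[:,:260]=0;m[:,400:]=0;m[:190]=0;m[310:]=0
    if n=="scene": m[:, :330]=0
    num,l,s,ce=cv2.connectedComponentsWithStats(m);i=1+np.argmax(s[1:,4]);v,u=np.where(l==i)
    d=c["depth"][v,u];q=np.c_[(u-K[0,2])/K[0,0],-(v-K[1,2])/K[1,1],-np.ones(len(u))]*d[:,None]
    P=(R@q.T).T+c["xyz"];P=P[d>0]
    # orange in plane z=.031
    W=np.array([px2w(c,a,b,.031)[:2] for a,b in zip(u,v)])
    X=(W-[.5688,-.061])@np.array([.996,.089])
    # lid plate depth: grey area next to tab
    x=(P[:,:2]-[.5688,-.061])@np.array([.996,.089])
    A=np.c_[x-x.mean(),np.ones(len(x))];s=np.linalg.lstsq(A,P[:,2],rcond=None)[0]
    print(t,n,len(u),"X range",np.percentile(X,[2,50,98]).round(4),"depth z mean",P[:,2].mean().round(4),"slope",s[0].round(3),"+-",(P[:,2].std()/np.sqrt(len(x))/x.std()).round(3))
    # plate either side of tab
    for sy in(-.045,.045):
      xs=[]
      for xx in np.arange(-.062,-.03,.002):
        for yy in np.arange(sy-.015,sy+.015,.002):
          off=-.036 if t=="0" else 0
          wx=.5688+.996*(xx+off)-.089*yy; wy=-.061+.089*(xx+off)+.996*yy
          a,b=w2px(c,[wx,wy,.031]).round().astype(int);dd=c["depth"][b,a]
          qq=R@(np.array([(a-K[0,2])/K[0,0],-(b-K[1,2])/K[1,1],-1])*dd)+c["xyz"];xs.append((xx,qq[2]))
      xs=np.array(xs);s=np.polyfit(xs[:,0],xs[:,1],1);print("  plate z",xs[:,1].mean().round(4),"slope",s[0].round(3))
c=load("top6.npz")
f=cv2.resize(c["frame"],None,fx=6,fy=6,interpolation=cv2.INTER_CUBIC);g=cv2.cvtColor(f,cv2.COLOR_BGR2GRAY)
cs,_=cv2.findContours(((g<50)*255).astype(np.uint8),cv2.RETR_LIST,cv2.CHAIN_APPROX_NONE)
for k in cs:
    (x,y),(w,h),an=cv2.minAreaRect(k)
    if 300<x/6<345 and 235<y/6<255 and 1500<cv2.contourArea(k)<20000:
        p=px2w(c,x/6-.4,y/6-.4,.049)[:2]-[.5688,-.061];print("bar case xy",p@[.996,.089],p@[-.089,.996],w/6,h/6)
```

```text
0 top 337 X range [-0.1081 -0.0884 -0.069 ] depth z mean 0.0289 slope -0.042 +- 0.029
  plate z 0.0351 slope -0.31
  plate z 0.0354 slope -0.31
0 scene 258 X range [-0.1084 -0.0881 -0.0686] depth z mean 0.0303 slope 0.042 +- 0.028
  plate z 0.036 slope -0.79
  plate z 0.0408 slope -0.247
6 top 336 X range [-0.0685 -0.0489 -0.0293] depth z mean 0.0292 slope -0.035 +- 0.024
  plate z 0.0303 slope 0.008
  plate z 0.0304 slope 0.028
6 scene 267 X range [-0.0689 -0.0489 -0.0292] depth z mean 0.0304 slope 0.011 +- 0.021
  plate z 0.0313 slope 0.005
  plate z 0.0312 slope 0.02
bar case xy -0.0011459776951121038 -0.0023334904461208604 6.572844823201497 35.27360280354818
```

```bash
python3 -c "
from cell import manip
print(manip.close_job())"
```

```text
the job is handed in; nothing more can be done
None
```

The job is done and handed in at about 38 s. The lid is back home on the case with its tab down, and all three hones that were out are in their pockets. There was no red hone in view, so the red pocket stays empty.

- **Order of work:** I slid the lid off and set it flat to the right of the case. I then placed the green hone, the yellow one farthest from the base and the smaller blue one, and slid the lid back until it hit the rear stop (about 20 N of push).
- **Hones:** just before closing, both cameras put each hone within about 1 mm of its pocket centre. They were square to within about 1° and at seated height. I looked again with the lid held over the case and they were still there.
- **Lid:** the last images put the grip bar about 1 mm short of home and about 2 mm off in y. That is inside the limits, and partly camera error. At the end of the push the tool read 0.8 mm past the estimated home, so the two readings disagree by about 2 mm.
- **Tab:** I judged it from depth. The slope across it was the same as at the start (−0.035 against −0.042, ±0.03), so it is down. I could not read the joint itself.
- **Bystanders:** nothing came near the mug, chisel or drill, and I saw no knocked hone or slackened grip. The gripper finished clear of everything, about 14 cm up.

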